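Clamp the casting mould in the vise

ROBOT

A 6-joint arm with a two-finger parallel gripper is mounted at the origin on the work surface. World frame = base frame: x ahead of the robot, y to its left, z up, the work surface at z = 0. Lengths are in m, angles in degrees, forces in N, time in s.
With the tool pointing down it reaches from about 0.4 to 0.825 m from the base axis. Payload 7 kg.
Tool frame: the origin (TCP) lies between the finger pads; the fingertips stand 19 mm ahead of it and the grasp point (between the pads) is the TCP; z points along the fingers, y is the line along which they close (so a half turn about z gives the same grasp; the last joint's range is limited). The gripper opens to 88 mm and grips with 3 to 60 N. Pads are 19 mm wide; open, the fingers measure 130 mm over their backs; the gripper's body (78 mm by 193 mm) begins 47 mm behind the grasp point.
Start: joints at [-48.696, 20.546, 0.682, 0, -70.136, -16.507], TCP at [0.283, -0.613, 0.246] pointing down, gripper open.
Joint ranges: [-176.03, 176.03], [-82.01, 121.73], [-58.28, 71.71], [-173.87, 95.51], [-174.79, -0.11], [-173.66, 173.66]. Speed limits (degrees/s): [136.94, 136.94, 172.46, 180, 180, 180].

INTERFACE

Orientations are given as [roll, pitch, yaw] about the fixed x, y, z axes, in that order (R = Rz(yaw) Ry(pitch) Rx(roll)).
In Python, from plant import get_obs, snapshot, close_job, spot_in, spot_point gives the robot as it stands.
- The arm moves only by the tool play_rows, never from a script. Its argument "plan" is a list of rows, each a list of 6 numbers: the shift along the tool's x, y, z in cm, then the turn, a rotation vector about the tool's x, y, z in degrees. A call has 1 to 20 rows; each row shifts and turns the commanded pose from where the row before left it, along the tool's axes as they then stand; what a row does not reach is not made up. A row lasts 1/12 s, in which the tool goes at most 41.7 mm and 7.16 degrees, less where a joint would pass 70% of its speed; a pose out of reach is approached as far as the arm can. A call is refused whole if a number of a shift passes 4.17 or a number of a turn 7.16, either way. A call with a gripper value outside its range is refused whole. "grip" is the finger opening in cm, from 0 to 8.76, set as the call begins (left out, the last holds). The fingers move at their own pace and stop on an object; the grip force is fixed at half the most. Time passes only in rows, so rows that do not move let the fingers close. It gives the time, the measured TCP pose, the force, the opening and the grip force at its end, in the units of the state.
- get_obs(): the state, without advancing time (a new reading comes with each control period).
- snapshot(name): name is "scene" or "top" or "wrist"; returns a dict with "frame" (400x640x3 uint8, red, green, blue), "fx", "fy", "cx", "cy" (pixels), "position" and "attitude" of the camera in the world. Camera axes: x right, y down, z forward; pixel columns grow to the right and rows downward; lengths in m; the calibration is good to about 2 mm. A picture is of the moment at which its call begins. There is no depth.
- close_job(): hands the job in; it is judged then, once.
Trained networks look in the newest picture that a camera, given by its name, has taken for a name from the list of things; names that differ only in an ending like _2 or _b are one class to them, and where a whole thing is asked for, a point or a joint stands for the part that bears it (a point fixed in the world has none). Each returns a list of dicts, best first, with "score" (0 to 1); they miss things now and then, are a little off and sometimes report something else, mostly with a low value. They report only what shows in the picture. A call takes as long as a camera call. They do not tell look-alikes from the thing itself.
- spot_in(camera, thing): "position" ([x, y, z] in m, in world coordinates, good to about 4 mm: the middle of the surface that is visible of it).
- spot_point(camera, thing): "position" ([x, y, z] in m, in world coordinates, good to about 4 mm: a listed point, or the origin of a listed thing).
The state is a dict: "clock": time; "joint_pos": joint angles; "qvel": joint speeds; "tau": joint torques, N m; "tool_pos": TCP position; "orientation": TCP orientation; "force": force on the tool from outside, world axes, zero at the start; "moment": the same for the moment, N m; "opening": finger opening in m; "gripper_force": force on a finger pad.
Only numpy, scipy, OpenCV 4.12 (cv2) and the standard library are available. Lean on these libraries where they do the work, as an engineer would, in place of code of your own. Each camera call takes 0.05 s, during which the arm holds its last target. There are 200 camera calls.

TASK

Stand the sand-filled casting mould upright on the bed of the vise midway along the width of its jaws, with its long side along the screw, setting it down gently and letting go; then turn the vise's crank clockwise until the sliding jaw clamps the mould tightly against the fixed jaw, and let go. Keep the mould upright all the way, move the jaw only by the crank, and leave everything else on the bench where it is.

Things in the scene. Friction and masses are not known exactly. Their poses are not given: they have to be found in the camera images.
- mould: the closed casting mould: rectangular aluminium box frame 92 mm (its x) x 56 mm (its y) x 78 mm high, in two tiers with a thin parting line, packed with brick-red sand, a round pouring mouth on top; about 0.7 kg. Origin: centre of its underside; z up. Starts upright on the bench, left or right of the vise. May be turned end for end
- vise: bench-fixed machine vise on a wooden riser (220 x 130 mm). Origin: on the bench under the vise; its x axis runs level along the screw from the crank (robot's side) to the fixed jaw, z up. Flat bed 85 mm above the bench, 100 mm wide in y. Screw axis at y 0, z 112 mm. A nut block stands at x -122..-98 mm, up to z 139 mm
- fixed_jaw: the vise's far jaw, fixed: 28 mm thick, 90 mm wide, 48 mm high. Origin: at the bed, centre of its clamping face, which looks to the vise's -x (vise x = 70 mm)
- jaw: the vise's sliding jaw, 28 mm thick, 90 mm wide, 48 mm high, moved by the screw. Origin: at the bed, centre of its clamping face, which looks to the vise's +x. The opening between the faces is the distance between the two jaw origins: 112 to 120 mm at the start, 92 mm when it closes on the mould
- crank (a joint): angle of the crank (rad), growing clockwise as seen from the crank side looking along the vise's +x; growing closes the jaw, 14 mm a turn (2.23 mm per rad). At 0 and whole turns the arm points straight up; at angle a the grip's centre lies at vise y = -45 sin a mm, z = 112 + 45 cos a mm. The crank stays where it is left and does not shift along the screw
- handle (a point): centre of the crank's black grip: a free-turning round sleeve 24 mm thick and 50 mm long, parallel to the screw, sticking out from the crank arm towards the vise's -x. It stays at vise x = -163 mm and circles 45 mm about the screw axis; the arm's face is at x -136 mm
- shield (a point): centre of the steel spatter shield above the crank, 36 mm (vise x) x 84 mm (vise y) x 5 mm thick, its underside 184 mm above the bench, covering vise x -141..-105 mm. It keeps a tool that points straight down off the crank's grip when that is low: lean the tool back, upper end away from the vise, by about 25 to 45 degrees
- half_frame: empty half of a moulding frame: open rectangular aluminium frame 92 x 56 x 38 mm high, nothing inside; stands on the bench. Not the mould. Origin: centre of its underside
- ring: plain aluminium ring, 70 mm outside, 32 mm high, flat on the bench. Origin: centre of its underside
- jar: white jar with a lid, 60 mm wide, 95 mm high, upright. Origin: centre of its underside
- brush: hand brush, 190 mm long, lying on the bench
- scraper: spatula-shaped scraper, 200 mm long, lying on the bench
- mallet: hammer, 240 mm long, lying on the bench
- mandrel: steel bar with a pointed top, 34 mm thick, 100 mm high, standing upright. Origin: centre of its underside
Things that resemble listed ones, but are neither listed nor needed, are in the scene too. Leave any pink or yellow look-alike of the mould alone.

How it is judged:
By the outcome, as a careful person would: the job done as asked, in the order asked, and still so for the second after the job is handed in, with the robot touching nothing.
It also fails if it takes over 72 s, if anything falls off the work surface, if the arm or the gripper's body presses on something with over 40 N, if the wrist force passes 120 N, or if a joint passes its speed limit or range.

## Working session

There is one attempt and no reset: what is moved stays moved. The work goes in short steps, Python scripts to look and compute and a tool call to move; the robot and the scene stay as the last step left them, time stands still between calls to the robot, and variables do not carry over. Pictures are saved under pics/ and viewed, at most 14 in all, crops included, and the job is handed in when it is done.

Besides the shell and the picture viewer there is one more tool, called by a JSON object that holds its "name" and its "arguments". play_rows: Moves the arm, as the interface text tells. Its arguments: {"type":"object","properties":{"plan":{"type":"array","items":{"type":"array","items":{"type":"number"}}},"grip":{"type":"number"}},"required":["plan"]}

```bash
mkdir -p pics; python3 - <<'E'
from plant import *
import cv2
o=get_obs();print({k:o[k] for k in('clock','tool_pos','orientation','force','opening')})
for c in('scene','top'):
    s=snapshot(c);cv2.imwrite(f'pics/{c}0.png',s['frame'][:,:,::-1])
    print(c,s['position'],s['attitude'],s['fx'])
    for t in('mould','vise','fixed_jaw','jaw','handle','shield','half_frame','jar','mandrel','ring'):
        for r in spot_point(c,t)[:3]: print(t,[round(float(x),3) for x in r['position']],round(r['score'],2))
E
```

```text
{'clock': 0.0, 'tool_pos': array([ 0.28290008, -0.6123414 ,  0.24462856]), 'orientation': array([ 1.79904094e+02, -8.23773052e-03, -1.55208683e+02]), 'force': array([-0.07002891,  0.25650052, -0.11452005]), 'opening': 0.08764295746147252}
scene [1.48685765 0.4857946  0.83959623] [-124.32843575    0.62496832  115.20647716] 414.0910861302246
mould [0.489, 0.356, 0.005] 0.97
mould [0.458, 0.481, -0.0] 0.74
mould [0.59, 0.187, 0.0] 0.7
vise [0.664, -0.055, -0.002] 0.56
vise [0.489, 0.353, 0.004] 0.52
vise [0.507, -0.35, -0.002] 0.31
fixed_jaw [0.734, -0.05, 0.087] 0.88
jaw [0.616, -0.056, 0.084] 0.81
jaw [0.506, -0.347, -0.001] 0.57
handle [0.501, -0.093, 0.126] 0.5
handle [0.541, -0.052, 0.187] 0.26
shield [0.542, -0.051, 0.19] 0.87
half_frame [0.507, -0.349, 0.003] 0.7
jar [0.739, -0.228, -0.004] 0.83
jar [0.541, -0.049, 0.188] 0.35
ring [0.705, 0.274, 0.002] 0.63
ring [0.615, -0.057, 0.083] 0.49
top [0.38987277 0.04128471 1.47797032] [-173.68610132   -1.64174317  -89.32141153] 416.7475908661662
mould [0.458, 0.48, 0.001] 0.85
mould [0.316, 0.366, 0.001] 0.81
mould [0.592, 0.189, 0.001] 0.71
vise [0.662, -0.056, 0.001] 0.87
fixed_jaw [0.735, -0.056, 0.084] 0.62
jaw [0.612, -0.053, 0.084] 0.61
handle [0.504, -0.089, 0.129] 0.52
shield [0.667, 0.434, 0.001] 0.63
shield [0.54, -0.053, 0.188] 0.61
half_frame [0.511, -0.348, -0.003] 0.79
jar [0.742, -0.225, -0.003] 0.77
jar [0.662, -0.058, -0.002] 0.69
mandrel [0.649, -0.436, 0.003] 0.46
ring [0.662, -0.055, -0.002] 0.18
ring [0.539, -0.054, 0.188] 0.16
```

View pics/scene0.png

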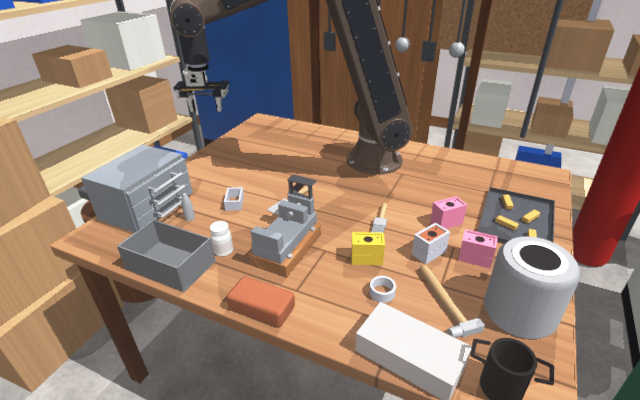

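View pics/top0.png

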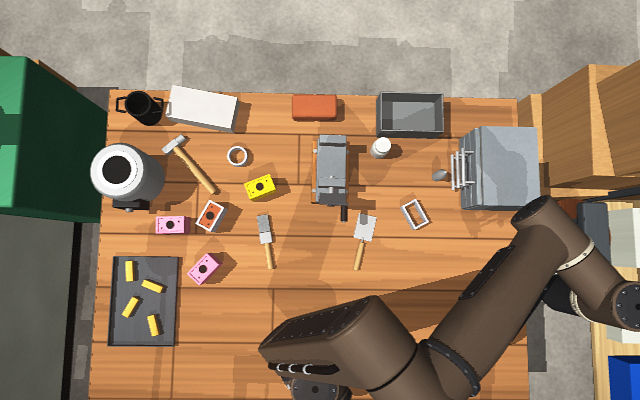

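Candidates for the mould, in scene pixels: grey with red sand at (432,242), yellow at (368,248), pink at (449,212) and pink at (478,247). Only the grey one (top view pixel 210,215) has an aluminium frame with brick-red sand. I'll confirm it in one enlarged crop, with the vise beside it.

```bash
python3 - <<'E'
import cv2,numpy as np
t=cv2.imread('pics/top0.png')
a=cv2.resize(t[190:240,185:235],(400,400),interpolation=cv2.INTER_CUBIC)
b=cv2.resize(t[125:225,300:366],(396,600),interpolation=cv2.INTER_CUBIC)
im=np.zeros((600,800,3),np.uint8);im[:400,:400]=a;im[:,400:796]=b
cv2.imwrite('pics/crop1.png',im)
E
```

```text
(no output)
```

View pics/crop1.png

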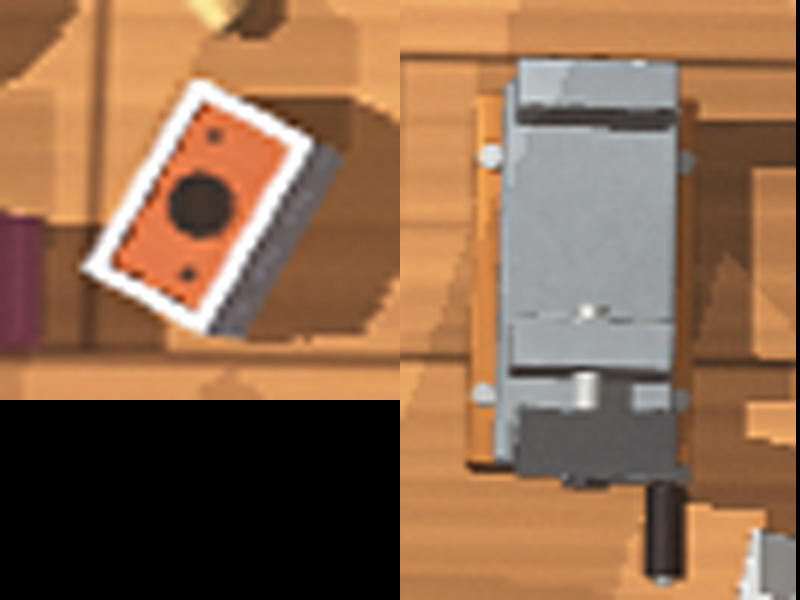

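The crop confirms it: grey aluminium box, brick-red sand, round mouth. Its top corners in the crop are at (197,80), (315,145), (207,332) and (85,268). In the vise crop the grip hangs at (663,530), on the vise's -y side.

```bash
cat > h.py <<'E'
import numpy as np,cv2
from scipy.spatial.transform import Rotation as R
from plant import *
def ray(s,px,z):
    d=np.array([(px[0]-s['cx'])/s['fx'],(px[1]-s['cy'])/s['fy'],1.])
    w=R.from_euler('xyz',s['attitude'],degrees=True).apply(d)
    p=np.array(s['position']);return (p+w*(z-p[2])/w[2])
def proj(s,P):
    c=R.from_euler('xyz',s['attitude'],degrees=True).inv().apply(np.array(P)-s['position'])
    return np.array([s['cx']+s['fx']*c[0]/c[2],s['cy']+s['fy']*c[1]/c[2]])
def st():
    o=get_obs();print('t%.2f'%o['clock'],'pos',np.round(o['tool_pos']*1000,1),'ori',np.round(o['orientation'],2),'F',np.round(o['force'],1),'op%.1f'%(o['opening']*1000),'gf%.1f'%o['gripper_force'],'q',np.round(o['joint_pos'],0));return o
def body(o,target,rpy):
    """shift (cm) in current tool frame and rotvec (deg) to target"""
    A=R.from_euler('xyz',o['orientation'],degrees=True);B=R.from_euler('xyz',rpy,degrees=True)
    print('shift cm',np.round(A.inv().apply(np.array(target)-o['tool_pos'])*100,2),'rot',np.round((A.inv()*B).as_rotvec(degrees=True),2))
E
python3 - <<'E'
from h import *
s=snapshot('top')
f=lambda x,y:(185+x/8-.5,190+y/8-.5)
C=np.array([ray(s,f(*p),.078) for p in [(197,80),(315,145),(207,332),(85,268)]])
print(C.round(4)[:,:2],C.mean(0))
for i in range(4):
    d=C[(i+1)%4]-C[i];print(np.linalg.norm(d)*1000,np.degrees(np.arctan2(d[1],d[0])))
g=lambda x,y:(300+(x-400)/6-.5,125+y/6-.5)
for n,z,pts in [('riserL',.02,[(475,95),(468,465)]),('riserR',.02,[(697,100),(690,470)]),('bed',.085,[(505,85),(497,465)]),('fixtop',.133,[(517,60),(677,62),(517,107),(676,108)]),('jawtop',.133,[(514,318),(676,318),(512,370),(672,375)]),('shield',.189,[(517,408),(677,408),(517,475),(677,480)]),('handle',.139,[(665,485),(663,580)])]:
    q=np.array([ray(s,g(*p),z) for p in pts]);print(n,q[:,:2].round(4).tolist(),q.mean(0).round(4)[:2])
for c in('scene','top'):
  for k in range(3):
    snapshot(c)
    for t in('mould','vise','fixed_jaw','jaw','handle','shield'):
        r=spot_point(c,t)
        if t=='mould': r=[q for q in r if abs(q['position'][0]-.489)<.03 and abs(q['position'][1]-.356)<.03]
        if r: print(c,t,np.round(r[0]['position'],4),round(r[0]['score'],2))
E
```

```text
[[0.5434 0.3561]
 [0.5167 0.3059]
 [0.4379 0.3478]
 [0.4639 0.3993]] [0.49048777 0.35227472 0.078     ]
56.850716192616055 -117.97660054205281
89.24410880670159 151.98764852685815
57.70315155524708 63.269716637738505
90.50359117242701 -28.542878605254764
riserL [[0.7682, 0.012], [0.5463, 0.0133]] [0.6572 0.0127]
riserR [[0.7677, -0.1207], [0.5453, -0.1172]] [ 0.6565 -0.119 ]
bed [[0.7575, -0.0037], [0.5395, -0.0017]] [ 0.6485 -0.0027]
fixtop [[0.7591, -0.0086], [0.7597, -0.0971], [0.7326, -0.0089], [0.7337, -0.0966]] [ 0.7462 -0.0528]
jawtop [[0.6151, -0.0085], [0.6165, -0.097], [0.5864, -0.0077], [0.5851, -0.0949]] [ 0.6008 -0.0521]
shield [[0.5583, -0.0085], [0.5596, -0.0919], [0.5233, -0.0089], [0.5219, -0.0921]] [ 0.5408 -0.0504]
handle [[0.5242, -0.0908], [0.473, -0.0899]] [ 0.4986 -0.0903]
scene mould [0.4911 0.3522 0.0056] 0.96
scene vise [ 0.6649 -0.0556 -0.0008] 0.58
scene fixed_jaw [ 0.7324 -0.0499  0.0829] 0.88
scene jaw [ 0.6144 -0.0577  0.0852] 0.73
scene handle [ 0.495  -0.0903  0.1255] 0.54
scene shield [ 0.5428 -0.0526  0.1872] 0.9
scene mould [0.4934 0.3514 0.002 ] 0
[... 410 characters left out ...]
 shield [ 0.5415 -0.0524  0.1881] 0.89
top mould [0.4881 0.3528 0.    ] 0.55
top vise [ 0.6609 -0.0588 -0.0024] 0.71
top fixed_jaw [ 0.737  -0.0531  0.085 ] 0.66
top jaw [ 0.6104 -0.0529  0.0869] 0.56
top handle [ 0.5118 -0.3483 -0.0031] 0.25
top shield [ 0.54   -0.0532  0.187 ] 0.8
top mould [4.914e-01 3.531e-01 4.000e-04] 0.7
top vise [ 0.6631 -0.0563 -0.0011] 0.78
top jaw [ 0.6126 -0.053   0.0874] 0.72
top handle [ 0.5034 -0.0931  0.1292] 0.69
top shield [ 0.5445 -0.0547  0.1855] 0.79
top vise [ 0.6609 -0.0563  0.0012] 0.84
top fixed_jaw [ 0.7369 -0.0532  0.0835] 0.58
top jaw [ 0.611  -0.0561  0.0834] 0.68
top handle [ 0.5052 -0.0919  0.1283] 0.51
top shield [ 0.5415 -0.0523  0.1896] 0.82
```

{"name": "play_rows", "arguments": {"plan": [[-2.82,3.04,0,0,0,0],[-2.82,3.04,0,0,0,0],[-2.82,3.04,0,0,0,0],[-2.82,3.04,0,0,0,0],[-2.82,3.04,0,0,0,0],[-2.82,3.04,0,0,0,0],[-2.82,3.04,0,0,0,0],[-2.82,3.04,0,0,0,0],[-2.82,3.04,0,0,0,0],[-2.82,3.04,0,0,0,0],[-2.82,3.04,0,0,0,0],[-2.82,3.04,0,0,0,0],[-2.82,3.04,0,0,0,0],[-2.06,3.58,0,0,0,0],[-2.06,3.58,0,0,0,0],[-2.06,3.58,0,0,0,0],[-2.06,3.58,0,0,0,0],[-2.06,3.58,0,0,0,0],[-2.06,3.58,0,0,0,0],[-2.06,3.58,0,0,0,0]], "grip": 8.76}}

```text
clock: 4.92
tool_pos: [0.4756, 0.19, 0.2461]
orientation: [180.0, 0.1, -155.2]
force: [1.2, 0.0, -0.7]
opening: 0.0875
gripper_force: 0.0
```

{"name": "play_rows", "arguments": {"plan": [[-2.06,3.58,0,0,0,0],[-2.06,3.58,0,0,0,0],[-2.06,3.58,0,0,0,0],[-2.06,3.58,0,0,0,0],[0,0,0,0,0,-7.1],[0,0,0,0,0,-7.1],[0,0,0,0,0,-7.1],[0,0,0,0,0,-7.1],[0,0,0,0,0,-7.1],[0,0,0,0,0,-7.1],[0,0,0,0,0,-7.1],[0,0,0,0,0,-7.1],[0,0,0,0,0,-7.1],[0,0,0,0,0,-7.1],[0,0,0,0,0,-7.1],[0,0,0,0,0,-7.1],[0,0,0,0,0,-7.1],[0,0,0,0,0,-7.1],[0,0,0,0,0,-7.1],[0,0,0,0,0,-7.1]]}}

```text
clock: 6.58
tool_pos: [0.4907, 0.3523, 0.2457]
orientation: [-180.0, 0.0, -41.3]
force: [-0.4, -0.4, 0.2]
opening: 0.0878
gripper_force: 0.0
```

```bash
python3 - <<'E'
from h import *
o=st()
s=snapshot('wrist');cv2.imwrite('pics/w1.png',s['frame'][:,:,::-1]);print(s['position'],s['attitude'])
for r in spot_point('wrist','mould')[:3]: print(np.round(r['position'],4),r['score'])
body(o,[.4905,.3525,.17],[180,0,-28])
E
```

```text
t6.58 pos [490.7 352.3 245.7] ori [-179.99    0.    -41.25] F [-0.4 -0.4  0.2] op87.8 gf0.0 q [ 54.  14.  -9.  -0. -67.  -5.]
[0.54984872 0.30161513 0.38486952] [ 1.63148925e+02  3.32438762e-02 -1.31204059e+02]
[ 0.492   0.3497 -0.0012] 0.78
[ 0.4593  0.4832 -0.0007] 0.7
[0.3126 0.368  0.0045] 0.58
shift cm [-0.03 -0.    7.57] rot [-1.000e-02 -0.000e+00 -1.325e+01]
```

View pics/w1.png

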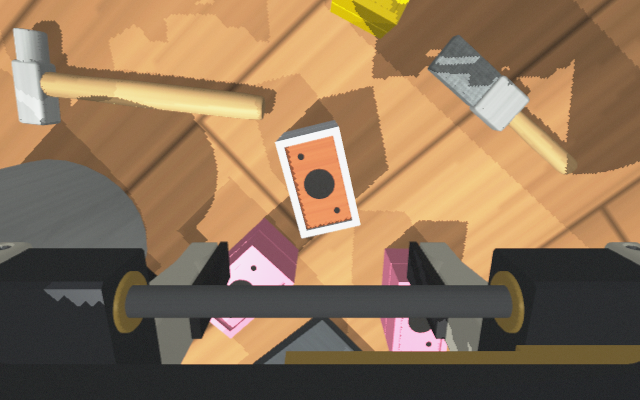

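The wrist picture shows the mould at (318,183), with top corners at (276,142), (340,127), (360,226) and (302,238). The pink look-alikes at (250,285) and (410,300) are clear of the finger paths.

```bash
python3 - <<'E'
from h import *
o=get_obs();s=snapshot('wrist')
C=np.array([ray(s,p,.078) for p in [(276,142),(340,127),(360,226),(302,238)]])
print(C.round(4)[:,:2],C.mean(0))
for i in range(4):
    d=C[(i+1)%4]-C[i];print(np.linalg.norm(d)*1000,np.degrees(np.arctan2(d[1],d[0])))
E
```

```text
[[0.5431 0.3559]
 [0.5163 0.3063]
 [0.4354 0.3509]
 [0.462  0.3992]] [0.48917228 0.35307361 0.078     ]
56.4160264827278 -118.38409672252017
92.36037799624526 151.1594939164245
55.16609414569642 61.15325234588571
91.91344678966188 -28.062431580254927
```

{"name": "play_rows", "arguments": {"plan": [[0,0,0,0,0,-6.4],[0,0,0,0,0,-6.4],[-0.18,0,4,0,0,0],[0,0,4,0,0,0],[0,0,4,0,0,0],[0,0,3,0,0,0],[0,0,2.5,0,0,0],[0,0,1.5,0,0,0],[0,0,0.9,0,0,0],[0,0,0,0,0,0]]}}

```text
clock: 7.57
tool_pos: [0.4884, 0.3523, 0.0446]
orientation: [179.8, 0.0, -29.0]
force: [-0.2, -0.3, 0.2]
opening: 0.0877
gripper_force: 0.0
```

{"name": "play_rows", "arguments": {"plan": [[0,0,0,0,0,0],[0,0,0,0,0,0],[0,0,0,0,0,0],[0,0,0,0,0,0],[0,0,0,0,0,0],[0,0,0,0,0,0],[0,0,0,0,0,0],[0,0,0,0,0,0]], "grip": 5}}

```text
clock: 8.23
tool_pos: [0.4891, 0.3531, 0.0473]
orientation: [-180.0, -0.0, -28.8]
force: [-1.6, -1.1, 6.7]
opening: 0.0563
gripper_force: 29.9
```

{"name": "play_rows", "arguments": {"plan": [[0,0,-1,0,0,0],[0,0,-2,0,0,-4.8],[0,0,-3,0,0,-4.8],[0,0,-3.5,0,0,-4.8],[0,0,-3.5,0,0,-4.8],[0,0,-2,0,0,-4.8],[0,0,-1,0,0,-4.8],[0,0,0,0,0,0]]}}

```text
clock: 8.9
tool_pos: [0.4895, 0.3538, 0.2095]
orientation: [-179.8, -0.1, 0.2]
force: [-0.1, 0.1, -6.6]
opening: 0.0559
gripper_force: 29.9
```

{"name": "play_rows", "arguments": {"plan": [[0.7,1.56,0,0,0,0],[1.47,3.12,0,0,0,0],[1.47,3.12,0,0,0,0],[1.47,3.12,0,0,0,0],[1.47,3.12,0,0,0,0],[1.47,3.12,0,0,0,0],[1.47,3.12,0,0,0,0],[1.47,3.12,0,0,0,0],[1.47,3.12,0,0,0,0],[1.47,3.12,0,0,0,0],[1.47,3.12,0,0,0,0],[1.47,3.12,0,0,0,0],[1.47,3.12,0,0,0,0],[0.7,1.56,0,0,0,0],[0,0,0,0,0,0],[0,0,0,0,0,0]]}}

```text
clock: 10.23
tool_pos: [0.6783, -0.0537, 0.2037]
orientation: [-180.0, 0.3, -0.3]
force: [-0.3, 0.6, -6.3]
opening: 0.0558
gripper_force: 29.9
```

```bash
python3 - <<'E'
from h import *
o=st()
fr=[]
for c in('wrist','scene'):
    s=snapshot(c);f=s['frame'][:,:,::-1]
    if c=='scene': f=cv2.resize(f[150:300,200:360],None,fx=2,fy=2)
    fr.append(f)
    for t in('fixed_jaw','jaw','mould','handle','vise'):
        for r in spot_point(c,t)[:2]: print(c,t,np.round(r['position'],4),round(r['score'],2))
im=np.zeros((600,800,3),np.uint8);im[:300,:480]=cv2.resize(fr[0],(480,300));im[300:600,480:800]=fr[1];cv2.imwrite('pics/w2.png',im)
E
```

```text
t10.23 pos [678.3 -53.7 203.7] ori [-180.      0.26   -0.3 ] F [-0.3  0.6 -6.3] op55.8 gf29.9 q [ 12.  23.  -2.  -0. -66.  78.]
wrist fixed_jaw [ 0.7301 -0.0564  0.0856] 0.55
wrist mould [ 0.6812 -0.0551  0.1575] 0.94
wrist mould [0.5921 0.1915 0.0006] 0.6
scene fixed_jaw [ 0.7355 -0.0498  0.0839] 0.93
scene jaw [ 0.6178 -0.0587  0.0865] 0.73
scene jaw [ 0.7333 -0.0508  0.083 ] 0.51
scene mould [ 0.6837 -0.0479  0.1626] 0.78
scene mould [4.624e-01 4.816e-01 4.000e-04] 0.67
scene vise [ 6.651e-01 -5.440e-02 -2.000e-04] 0.95
```

View pics/w2.png

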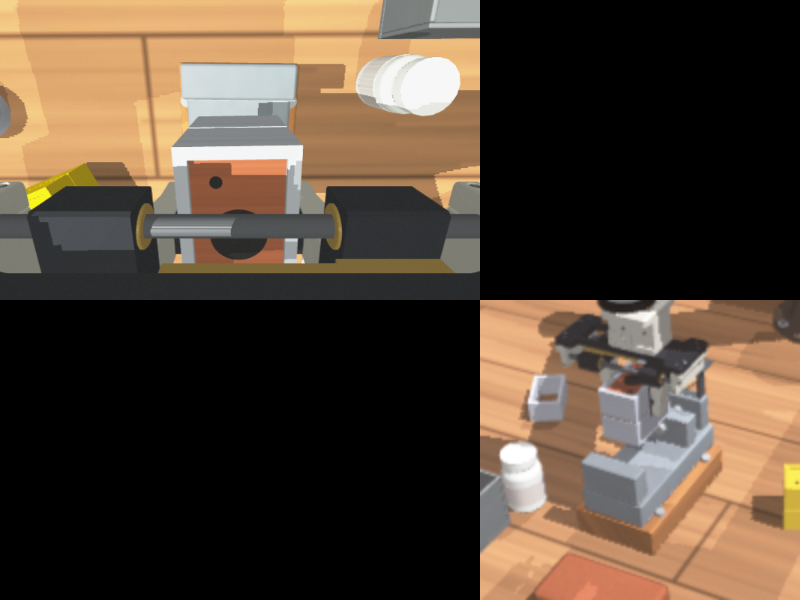

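The wrist half shows the mould hanging upright over the bed, with the fixed jaw's top at (181–298, 63–101) beyond it. I'll measure the jaw's centre and yaw from it.

```bash
python3 - <<'E'
from h import *
o=st();s=snapshot('wrist');f=s['frame']
for c in [(181,63),(298,65),(181,99),(297,101)]: print(ray(s,np.array(c)/.75,.133).round(4))
for c in [(173,148),(302,146)]: print('mould',ray(s,np.array(c)/.75,o['tool_pos'][2]-.0473+.078).round(4))
E
```

```text
t10.83 pos [679.4 -52.1 206.7] ori [-1.7999e+02 -1.0000e-02  1.0000e-02] F [-0.7  1.  -7.4] op55.7 gf29.9 q [ 12.  23.  -2.  -0. -66.  78.]
[ 0.7627 -0.007   0.133 ]
[ 0.7613 -0.0963  0.133 ]
[ 0.7356 -0.0053  0.133 ]
[ 0.7341 -0.0972  0.133 ]
mould [ 0.726  -0.0231  0.2374]
mould [ 0.727  -0.0779  0.2374]
```

{"name": "play_rows", "arguments": {"plan": [[0,0,1.2,0,0,0],[0,0,1.6,0,0,0],[0,0,1.6,0,0,0],[0,0,1.2,0,0,0],[0,0,0.8,0,0,0],[0,0,0.5,0,0,0],[0,0,0.1,0,0,0],[0,0,0.1,0,0,0],[0,0,0,0,0,0],[0,0,0,0,0,0]]}}

```text
clock: 11.72
tool_pos: [0.68, -0.0524, 0.1364]
orientation: [-180.0, -0.1, 0.0]
force: [-0.4, -0.2, -6.7]
opening: 0.0558
gripper_force: 29.9
```

{"name": "play_rows", "arguments": {"plan": [[0,0,0.1,0,0,0],[0,0,0.1,0,0,0],[0,0,0,0,0,0],[0,0,0,0,0,0]]}}

```text
clock: 12.05
tool_pos: [0.6794, -0.0525, 0.1336]
orientation: [-180.0, -0.0, -0.0]
force: [-0.8, 0.9, -6.2]
opening: 0.056
gripper_force: 29.9
```

{"name": "play_rows", "arguments": {"plan": [[0,0,0.06,0,0,0],[0,0,0.06,0,0,0],[0,0,0,0,0,0],[0,0,0,0,0,0]]}}

```text
clock: 12.38
tool_pos: [0.6795, -0.0524, 0.1324]
orientation: [180.0, -0.0, 0.0]
force: [-0.2, -0.2, -6.5]
opening: 0.056
gripper_force: 29.9
```

{"name": "play_rows", "arguments": {"plan": [[0,0,0.06,0,0,0],[0,0,0.06,0,0,0],[0,0,0,0,0,0],[0,0,0,0,0,0]]}}

```text
clock: 12.72
tool_pos: [0.6796, -0.0524, 0.1324]
orientation: [180.0, -0.0, 0.0]
force: [-4.7, 2.5, 5.9]
opening: 0.0559
gripper_force: 29.9
```

{"name": "play_rows", "arguments": {"plan": [[0,0,0,0,0,0],[0,0,0,0,0,0],[0,0,0,0,0,0],[0,0,0,0,0,0],[0,0,0,0,0,0],[0,0,0,0,0,0]], "grip": 8.76}}

```text
clock: 13.22
tool_pos: [0.6796, -0.0525, 0.1311]
orientation: [180.0, -0.0, -0.0]
force: [0.1, -0.6, 1.0]
opening: 0.086
gripper_force: 0.0
```

{"name": "play_rows", "arguments": {"plan": [[0,0,-1,0,0,0],[0,0,-2,0,0,0],[0,0,-4,0,0,0],[0,0,-4,0,0,0],[0,0,-4,0,0,0],[0,0,-2,0,0,0],[0,0,0,0,0,0],[0,0,0,0,0,0]]}}

```text
clock: 13.88
tool_pos: [0.68, -0.0524, 0.304]
orientation: [-180.0, -0.2, -0.0]
force: [-0.6, 0.9, -1.0]
opening: 0.0877
gripper_force: 0.0
```

```bash
python3 - <<'E'
from h import *
o=st();s=snapshot('wrist');cv2.imwrite('pics/w3.png',s['frame'][:,:,::-1]);
for c in('scene','top','wrist'):
    if c!='wrist': snapshot(c)
    for t in('mould','handle'):
        for r in spot_point(c,t)[:2]: print(c,t,np.round(r['position'],4),round(r['score'],2))
E
```

```text
t13.88 pos [680.  -52.4 304. ] ori [-179.96   -0.24   -0.  ] F [-0.6  0.9 -1. ] op87.7 gf0.0 q [ 12.  20.   7.   0. -77.  78.]
scene mould [ 5.891e-01  1.879e-01 -5.000e-04] 0.78
scene mould [0.4578 0.4775 0.0006] 0.71
scene handle [ 0.5    -0.0917  0.1283] 0.39
top mould [4.567e-01 4.812e-01 4.000e-04] 0.89
top mould [ 0.6813 -0.0534  0.0822] 0.76
top handle [ 0.5021 -0.0889  0.128 ] 0.67
wrist mould [0.5926 0.1915 0.0026] 0.78
wrist mould [ 0.6821 -0.0504  0.0833] 0.74
wrist handle [ 0.5    -0.0913  0.1265] 0.44
```

View pics/w3.png

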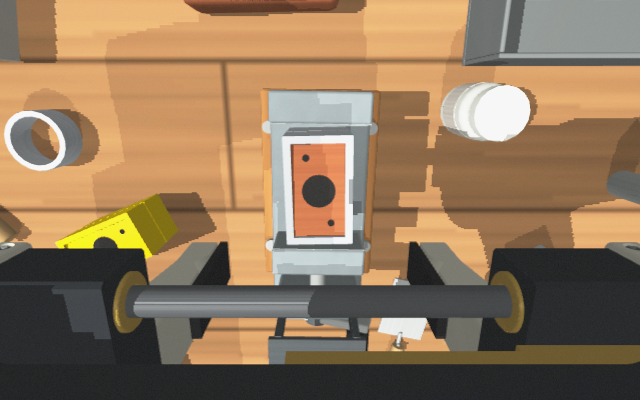

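The mould stands straight on the bed between the jaws: its top centre is at (318,190) and the jaws are centred near (320). Next I lean back and go to the crank grip.

{"name": "play_rows", "arguments": {"plan": [[-3.6,0.55,0,0,0,0],[-3.6,0.55,0.5,0,0,0],[-3.6,0.55,1,0,0,0],[-3.6,0.55,1.3,0,0,0],[-3.6,0.55,1.5,0,0,0],[-3.6,0.55,1.7,0,0,0],[-3.4,0.5,1.8,0,0,0],[0,0,0,0,7,0],[0,0,0,0,7,0],[0,0,0,0,7,0],[0,0,0,0,7,0],[0,0,0,0,7,0],[0,0,0,0,0,0],[0,0,0,0,0,0]]}}

```text
clock: 15.5
tool_pos: [0.4377, -0.1044, 0.2403]
orientation: [-178.6, -33.7, -0.1]
force: [-0.6, -0.4, 0.4]
opening: 0.0877
gripper_force: 0.0
```

```bash
python3 - <<'E'
from h import *
o=st();s=snapshot('wrist');cv2.imwrite('pics/w4.png',s['frame'][:,:,::-1]);
for c in('wrist','scene','top'):
  if c!='wrist': snapshot(c)
  for t in('handle','shield','vise','jaw'):
    for r in spot_point(c,t)[:1]: print(c,t,np.round(r['position'],4),round(r['score'],2))
body(o,[.499,-.0905,.130],[180,-35,0])
E
```

```text
t15.50 pos [ 437.7 -104.4  240.3] ori [-1.7864e+02 -3.3700e+01 -6.0000e-02] F [-0.6 -0.4  0.4] op87.7 gf0.0 q [ 17. -21. -58.  22. -22.  55.]
wrist handle [ 0.5014 -0.0887  0.1258] 0.58
wrist shield [ 0.5359 -0.0485  0.1841] 0.67
wrist vise [ 0.662  -0.0516  0.0045] 0.64
wrist jaw [ 0.616  -0.0539  0.0845] 0.75
scene handle [ 0.501  -0.0914  0.1255] 0.45
scene shield [ 0.5406 -0.0499  0.1884] 0.9
scene vise [ 6.644e-01 -5.470e-02 -6.000e-04] 0.94
scene jaw [ 0.616  -0.0568  0.0845] 0.68
top handle [ 0.503  -0.0906  0.1261] 0.56
top shield [ 0.5382 -0.0536  0.1862] 0.78
top vise [ 6.593e-01 -5.910e-02  4.000e-04] 0.87
top jaw [ 0.613  -0.0548  0.0815] 0.85
shift cm [-1.02 -1.1  12.61] rot [-1.33  1.3  -0.06]
```

View pics/w4.png

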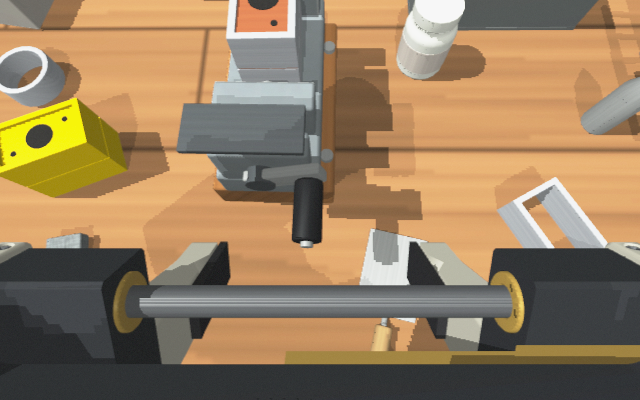

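The wrist picture shows the black grip from (316,180) to (306,245), clear of the shield, with the open fingers straddling its line. I'll go in along the tool axis.

{"name": "play_rows", "arguments": {"plan": [[-0.5,-0.6,2,-1.3,1.3,0],[-0.5,-0.5,2,0,0,0],[0,0,2,0,0,0],[0,0,1,0,0,0],[0,0,0,0,0,0]]}}

```text
clock: 16.67
tool_pos: [0.4805, -0.1101, 0.1963]
orientation: [-177.9, -32.8, 0.0]
force: [0.2, -0.8, 0.4]
opening: 0.0877
gripper_force: 0.0
```

```bash
python3 - <<'E'
from h import *
o=st();s=snapshot('wrist')
for t in('handle',):
    for r in spot_point('wrist',t)[:1]: print(t,np.round(r['position'],4),round(r['score'],2))
f=s['frame'].astype(int);m=(f.max(2)<60);m[:130]=0;m[250:]=0;m[:,:230]=0;m[:,400:]=0
ys,xs=np.nonzero(m)
for y in range(140,250,10):
    q=xs[ys==y]
    if len(q):print(y,q.min(),q.max(),ray(s,((q.min()+q.max())/2,y),.13).round(4))
body(o,[.499,-.0905,.130],[180,-35,0])
E
```

```text
t16.67 pos [ 480.5 -110.1  196.3] ori [-1.7794e+02 -3.2820e+01  2.0000e-02] F [ 0.2 -0.8  0.4] op87.7 gf0.0 q [ 11. -11. -58.  23. -11.  58.]
handle [ 0.5006 -0.0929  0.127 ] 0.85
160 288 288 [ 0.564  -0.0845  0.13  ]
170 287 288 [ 0.5567 -0.0844  0.13  ]
180 286 287 [ 0.5495 -0.0841  0.13  ]
220 230 314 [ 0.5217 -0.0758  0.13  ]
230 279 313 [ 0.5153 -0.0918  0.13  ]
240 279 313 [ 0.5088 -0.0921  0.13  ]
shift cm [-2.04 -1.72  6.64] rot [-2.07  2.18 -0.02]
```

```bash
cat > fk.py <<'E'
from h import *
from scipy.optimize import least_squares
D=[([-48.696,20.546,.682,0,-70.136,-16.507],[282.9,-612.7,246],[180,0,-155.2]),
([54,14,-9,0,-67,-5],[490.7,352.3,245.7],[180,0,-41.25]),([12,23,-2,0,-66,78],[678.9,-53,205.5],[180,0,-.1]),
([12,20,7,0,-77,78],[680,-52.4,304],[180,-.24,0]),([17,-21,-58,22,-22,55],[437.7,-104.4,240.3],[-178.64,-33.7,-.06]),([11,-11,-58,23,-11,58],[480.5,-110.1,196.3],[-177.94,-32.8,0])]
r=lambda a,v:R.from_euler(a,v,degrees=True)
S=[1,1]
def fk(q,p):
    h,a,L1,L2,s,LT,d=p
    A=r('z',q[0]);B=A*r('y',q[1]);C=B*r('y',-q[2])   # x fwd, z up
    P=np.array([0,0,h])+A.apply([a,d,0])+B.apply([0,0,L1])+C.apply([L2,0,s])
    E=C*r('x',S[0]*q[3])*r('y',-q[4])
    P=P+E.apply([LT,0,0])
    T=E*r('y',90)*r('z',S[1]*q[5]-90)
    return P,T
def fit():
    def f(p): return np.concatenate([(fk(q,p)[0]*1000-x) for q,x,_ in D]+[(np.array(p)-P0)*1000*.02])
    P0=np.array([.35,0,.42,.45,0,.3,-.192])
    return least_squares(f,P0)
def ik(x,rpy,p,q0):
    B=r('xyz',rpy)
    lo=np.array([-176,-82,-58.28,-173.8,-174.7,-173.6]);hi=np.array([176,121.7,71.7,95.5,-.11,173.6])
    def f(q):
        P,T=fk(q,p);return np.r_[(P-x)*1000,(B.inv()*T).as_rotvec(degrees=True)*5]
    return least_squares(f,np.clip(q0,lo+.1,hi-.1),bounds=(lo,hi))
E
python3 - <<'E'
from fk import *
import fk
o=get_obs();D[-1]=(o['joint_pos'],o['tool_pos']*1000,o['orientation'])
for s in((1,1),(1,-1),(-1,1),(-1,-1)):
    fk.S[:]=s;u=fit();e=[np.round((r('xyz',w).inv()*fk.fk(q,u.x)[1]).magnitude()*57.3,1) for q,_,w in D]
    print(s,u.cost,u.x.round(3),e,[np.linalg.norm(fk.fk(q,u.x)[0]*1000-x).round(1) for q,x,_ in D])
E
```

```text
(1, 1) 2560.0715825352145 [ 0.042  0.296  0.407  0.209  0.021  0.117 -0.204] [np.float64(33.0), np.float64(10.3), np.float64(155.9), np.float64(156.0), np.float64(151.6), np.float64(160.9)] [np.float64(15.2), np.float64(28.1), np.float64(26.6), np.float64(28.2), np.float64(48.1), np.float64(13.1)]
(1, -1) 2560.0715825352145 [ 0.042  0.296  0.407  0.209  0.021  0.117 -0.204] [np.float64(0.0), np.float64(0.3), np.float64(1.0), np.float64(0.2), np.float64(44.2), np.float64(45.4)] [np.float64(15.2), np.float64(28.1), np.float64(26.6), np.float64(28.2), np.float64(48.1), np.float64(13.1)]
(-1, 1) 532.7921543989162 [ 0.206  0.128  0.569  0.34  -0.003  0.368 -0.187] [np.float64(33.0), np.float64(10.3), np.float64(155.9), np.float64(156.0), np.float64(110.1), np.float64(116.2)] [np.float64(7.9), np.float64(9.7), np.float64(11.5), np.float64(12.8), np.float64(20.9), np.float64(12.0)]
(-1, -1) 532.7921543989162 [ 0.206  0.128  0.569  0.34  -0.003  0.368 -0.187] [np.float64(0.0), np.float64(0.3), np.float64(1.0), np.float64(0.2), np.float64(0.4), np.float64(0.0)] [np.float64(7.9), np.float64(9.7), np.float64(11.5), np.float64(12.8), np.float64(20.9), np.float64(12.0)]
```

```bash
python3 - <<'E'
t=open('fk.py').read()
t=t.replace("A.apply([a,d,0])","A.apply([a,0,0])").replace("    E=C*r('x'","    P=P+(C*r('x',S[0]*q[3])).apply([0,d,0])\n    E=C*r('x'").replace("S=[1,1]","S=[-1,-1]")
open('fk.py','w').write(t)
E
python3 - <<'E'
from fk import *
o=get_obs();D[-1]=(o['joint_pos'],o['tool_pos']*1000,o['orientation'])
u=fit();p=u.x;print(p.round(3),[np.linalg.norm(fk(q,p)[0]*1000-x).round(1) for q,x,_ in D])
np.save('p.npy',p)
for lean in(20,25,30,35,40,45):
  for yaw in (0,):
    out=[]
    for a in range(0,360,60):
        x=[.499,-.0522-.045*np.sin(np.radians(a)),.112+.045*np.cos(np.radians(a))]
        best=min((ik(x,[180,-lean,yaw],p,q0) for q0 in ([10,0,-50,10,-20,60],[10,-10,-40,60,-30,20],[10,-10,-40,-60,-30,120])),key=lambda v:v.cost)
        out.append((a,round(np.sqrt(2*best.cost),1),best.x.round(0).astype(int).tolist()))
    print(lean,*out,sep='\n  ')
E
```

```text
[ 0.171  0.005  0.598  0.454  0.015  0.341 -0.192] [np.float64(3.3), np.float64(2.5), np.float64(4.5), np.float64(1.3), np.float64(1.7), np.float64(1.5)]
20
  (0, np.float64(0.0), [21, -2, -50, 17, -24, 55])
  (60, np.float64(0.0), [15, 1, -51, 15, -20, 62])
  (120, np.float64(0.5), [12, 5, -58, 28, -8, 51])
  (180, np.float64(12.9), [16, 7, -58, 27, -8, 48])
  (240, np.float64(10.4), [22, 4, -58, 30, -12, 39])
  (300, np.float64(0.0), [25, -1, -56, 27, -19, 41])
25
  (0, np.float64(1.7), [19, -4, -58, 32, -14, 42])
  (60, np.float64(3.1), [12, -1, -58, 28, -10, 51])
  (120, np.float64(16.2), [11, 4, -58, 23, -5, 57])
  (180, np.float64(29.3), [15, 6, -58, 21, -4, 55])
  (240, np.float64(29.7), [21, 3, -58, 27, -9, 44])
  (300, np.float64(14.7), [23, -2, -58, 32, -14, 38])
30
  (0, np.float64(20.1), [17, -5, -58, 29, -11, 46])
  (60, np.float64(18.8), [11, -2, -58, 24, -6, 57])
  (120, np.float64(28.1), [11, 4, -56, 8, -1, 73])
  (180, np.float64(38.7), [15, 8, -51, -14, 0, 91])
  (240, np.float64(47.1), [19, 3, -58, 20, -4, 53])
  (300, np.float64(34.1), [21, -3, -58, 29, -11, 42])

[... 244 characters left out ...]
41, -65, 0, 149])
  (300, np.float64(51.9), [20, -3, -58, 23, -7, 51])
40
  (0, np.float64(48.9), [13, -3, -50, -22, -1, 103])
  (60, np.float64(30.6), [7, 0, -47, -31, 0, 116])
  (120, np.float64(15.2), [3, 5, -42, -52, 0, 140])
  (180, np.float64(12.7), [1, 8, -40, -70, 0, 159])
  (240, np.float64(27.0), [1, 6, -40, -83, 0, 173])
  (300, np.float64(49.1), [3, 1, -41, -76, 0, 164])
45
  (0, np.float64(34.3), [3, -2, -42, -62, -1, 150])
  (60, np.float64(16.4), [2, 0, -43, -53, 0, 141])
  (120, np.float64(0.0), [-8, 5, -39, -73, -6, 169])
  (180, np.float64(7.2), [-4, 7, -39, -81, -3, 174])
  (240, np.float64(5.9), [1, 4, -40, -84, 0, 174])
  (300, np.float64(27.8), [1, 0, -40, -84, 0, 174])
```

```bash
cat > s.py <<'E'
from fk import *
p=np.load('p.npy');rng=np.random.default_rng(0)
B0=lambda lean,yaw,flip:(r('z',yaw)*r('y',-lean)*r('x',180)*r('z',180*flip)).as_euler('xyz',degrees=True)
for lean in(25,30,35,40):
  for yaw in(-15,0,15):
   for flip in(0,1):
    # best for a=180 then continue
    c=[]
    for k in range(14):
        q0=rng.uniform([-40,-30,-57,-170,-80,-170],[40,40,30,90,-5,170]);v=ik([.497,-.0522,.067],B0(lean,yaw,flip),p,q0);c.append(v)
    good=[v for v in c if v.cost<.5]
    seen=[]
    for v in good:
        if any(np.abs(v.x-w).max()<3 for w in seen): continue
        seen.append(v.x);q=v.x;res=[];Q=[]
        for a in range(180,541,30):
            w=ik([.497,-.0522-.045*np.sin(np.radians(a)),.112+.045*np.cos(np.radians(a))],B0(lean,yaw,flip),p,q);q=w.x;res.append(np.sqrt(2*w.cost));Q.append(q)
        Q=np.array(Q);print(lean,yaw,flip,'maxerr %.1f'%max(res),'step %.0f'%np.abs(np.diff(Q,axis=0)).max(),Q.min(0).round(0),Q.max(0).round(0))
E
python3 s.py
```

```text
35 15 0 maxerr 18.1 step 23 [  2.  -5. -58. -41. -13.  76.] [ 21.   7. -41.  12.  -0. 140.]
35 15 1 maxerr 18.1 step 23 [   2.   -5.  -58.  -41.  -13. -104.] [ 21.   7. -41.  12.  -0. -40.]
40 15 0 maxerr 14.9 step 43 [ -8.  -5. -55. -64. -18.  95.] [ 19.   8. -37.  -6.  -0. 169.]
40 15 1 maxerr 14.9 step 43 [ -8.  -5. -55. -64. -18. -85.] [ 19.   8. -37.  -6.  -0. -11.]
```

```bash
cat > s.py <<'E'
from fk import *
import sys
p=np.load('p.npy');rng=np.random.default_rng(1)
B0=lambda lean,yaw,phi:(r('x',phi)*r('z',yaw)*r('y',-lean)*r('x',180)).as_euler('xyz',degrees=True)
out=[]
for lean in(25,32,40,48):
  for yaw in(0,10):
   for phi in(-50,-35,-20,0,20,35,50):
    seen=[]
    for k in range(7):
        q0=rng.uniform([-50,-30,-57,-170,-80,-170],[50,40,30,90,-5,170])
        v=ik([.497,-.0522,.067],B0(lean,yaw,phi),p,q0)
        if v.cost>.5 or any(np.abs(v.x[:5]-w[:5]).max()<3 for w in seen): continue
        seen.append(v.x);q=v.x;res=[];Q=[]
        for a in range(180,541,45):
            w=ik([.497,-.0522-.045*np.sin(np.radians(a)),.112+.045*np.cos(np.radians(a))],B0(lean,yaw,phi),p,q);q=w.x;res.append(np.sqrt(2*w.cost));Q.append(q)
            if res[-1]>10: break
        Q=np.array(Q)
        if max(res)<2: print(lean,yaw,phi,'err %.1f'%max(res),'step %.0f'%np.abs(np.diff(Q,axis=0)).max(),Q.min(0).round(0),Q.max(0).round(0),flush=True)
E
timeout 500 python3 s.py
```

```text
25 0 20 err 0.0 step 10 [ -8.   1. -36. -45. -37. 103.] [  7.  11. -30. -31. -26. 127.]
25 0 35 err 0.0 step 7 [-23.   8. -28. -59. -54. 128.] [-12.  17. -22. -51. -46. 143.]
25 0 50 err 0.0 step 5 [-32.  16. -24. -67. -69. 138.] [-24.  26. -18. -60. -62. 151.]
25 10 20 err 0.0 step 9 [-13.   3. -32. -50. -43. 124.] [  0.  13. -27. -39. -33. 144.]
25 10 35 err 0.0 step 6 [-26.  10. -26. -62. -59. 143.] [-16.  20. -21. -54. -51. 157.]
25 10 50 err 0.0 step 5 [-34.  19. -23. -68. -73. 151.] [-27.  28. -17. -62. -66. 163.]
32 0 20 err 0.0 step 15 [-12.  -1. -38. -57. -32. 109.] [  6.  10. -32. -37. -20. 140.]
32 0 35 err 0.0 step 8 [-26.   6. -30. -68. -51. 136.] [-15.  17. -25. -58. -43. 154.]
32 0 50 err 0.0 step 6 [-36.  14. -28. -74. -66. 144.] [-27.  25. -22. -66. -59. 159.]
32 10 20 err 0.0 step 11 [-19.   2. -33. -62. -40. 135.] [ -4.  13. -28. -48. -31. 159.]
32 10 35 err 0.0 step 7 [-30.   9. -29. -70. -58. 151.] [-21.  20. -24. -61. -50. 167.]
32 10 50 err 0.0 step 5 [-38.  18. -27. -75. -72. 157.] [-31.  29. -20. -68. -66. 171.]
40 0 20 err 0.0 step 18 [-21.  -2. -38. -75. -31. 125.] [  2.  11. -33. -51. -18. 165.]
40 0 35 err 0.0 step 9 [-32.   5. -34. -80. -49. 147.] [-20.  17. -29. -67. -41. 169.]
40 0 50 err 0.0 step 7 [-40.  13. -32. -82. -64. 152.] [-32.  26. -26. -73. -58. 169.]
```

```bash
cat > t.py <<'E'
from fk import *
p=np.load('p.npy')
B0=lambda lean,phi:(r('x',phi)*r('y',-lean)*r('x',180)).as_euler('xyz',degrees=True)
if __name__=='__main__':
    o=st();q=np.array(o['joint_pos'])
    zt=r('xyz',B0(32,25)).apply([0,0,1]);H=np.array([.497,-.0915,.132])
    for nm,x0,x1,f0,f1 in [('lift',o['tool_pos'],H-.10*zt,0,25),('in',H-.10*zt,H,25,25)]:
        for u in np.linspace(0,1,6):
            w=ik(x0+(x1-x0)*u,B0(32,f0+(f1-f0)*u),p,q);q=w.x;print(nm,round(np.sqrt(2*w.cost),1),q.round(0))
    body(o,H-.10*zt,B0(32,25));print(H-.10*zt,B0(32,25))
E
python3 t.py
```

```text
t16.77 pos [ 479.9 -110.1  197.7] ori [-1.7794e+02 -3.2920e+01  2.0000e-02] F [-0.  -0.7  1.3] op87.7 gf0.0 q [ 11. -11. -58.  23. -11.  58.]
lift 4.3 [ 12. -11. -58.  26. -13.  55.]
lift 0.0 [ 11. -11. -51.   5. -17.  73.]
lift 0.0 [  4.  -9. -42. -15. -25.  95.]
lift 0.0 [ -5.  -7. -35. -29. -34. 111.]
lift 0.0 [-14.  -5. -31. -38. -42. 121.]
lift 0.0 [-21.  -3. -28. -44. -49. 129.]
in 0.0 [-21.  -3. -28. -44. -49. 129.]
in 0.0 [-20.  -2. -28. -45. -47. 129.]
in 0.0 [-19.   0. -29. -46. -45. 131.]
in 0.0 [-17.   2. -29. -48. -43. 132.]
in 0.0 [-17.   4. -29. -49. -41. 133.]
in 0.0 [-16.   6. -29. -51. -39. 135.]
shift cm [-2.4   1.62 -2.95] rot [19.03 -0.66 13.43]
[ 0.44400807 -0.12734006  0.20885926] [-151.19536862  -28.70303473  -14.79302678]
```

{"name": "play_rows", "arguments": {"plan": [[-1.2,0.8,-1.5,0,0,0],[-1.2,0.8,-1.45,0,0,0],[0,0,0,3.8,-0.13,2.7],[0,0,0,3.8,-0.13,2.7],[0,0,0,3.8,-0.13,2.7],[0,0,0,3.8,-0.13,2.7],[0,0,0,3.8,-0.13,2.7],[0,0,0,0,0,0],[0,0,0,0,0,0]]}}

```text
clock: 17.52
tool_pos: [0.4364, -0.1453, 0.2056]
orientation: [-160.6, -29.6, -11.6]
force: [-0.2, -0.7, -0.2]
opening: 0.088
gripper_force: 0.0
```

```bash
python3 - <<'E'
from t import *
o=st();s=snapshot('wrist');P=[]
for c in('wrist','wrist','scene'):
    snapshot(c)
    for v in spot_point(c,'handle')[:1]: print(np.round(v['position'],4),v['score'])
H=np.array([.497,-.0915,.132]);zt=r('xyz',B0(32,25)).apply([0,0,1])
body(o,H-.10*zt,B0(32,25)); body(o,H,B0(32,25))
print('H px',proj(s,[.501,-.0915,.132]))
cv2.imwrite('pics/w5.png',s['frame'][:,:,::-1])
E
```

```text
t17.52 pos [ 436.4 -145.3  205.6] ori [-160.59  -29.6   -11.56] F [-0.2 -0.7 -0.2] op88.0 gf0.0 q [-14.  -7. -33. -33. -40. 119.]
[ 0.4958 -0.0944  0.1257] 0.63
[ 0.4985 -0.0928  0.1266] 0.8
[ 0.5001 -0.0923  0.1258] 0.61
shift cm [ 0.5  -1.84  0.55] rot [7.82 0.34 2.95]
shift cm [ 0.59 -3.19 10.46] rot [7.82 0.34 2.95]
H px [275.35193939 192.70991031]
```

View pics/w5.png

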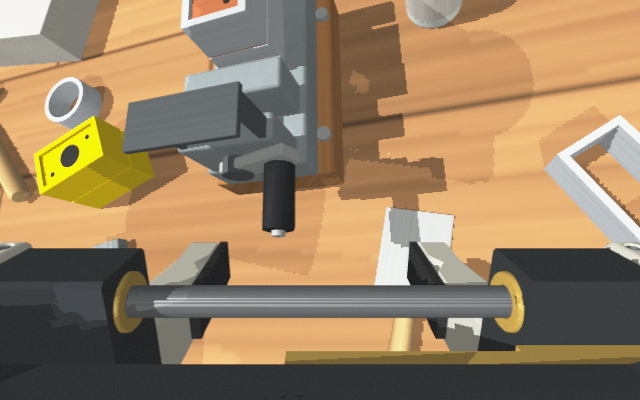

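The grip's sleeve is at (279,196), about where I projected it. I'll align and advance along the tool axis.

{"name": "play_rows", "arguments": {"plan": [[0.25,-0.9,0.3,0,0,0],[0.25,-0.9,0.3,0,0,0],[0,0,0,3.9,0.17,1.5],[0,0,0,3.9,0.17,1.5],[0,0,2,0,0,0],[0,0,2,0,0,0],[0,0,1,0,0,0],[0,0,0,0,0,0],[0,0,0,0,0,0]]}}

```text
clock: 18.62
tool_pos: [0.4704, -0.1056, 0.1688]
orientation: [-151.2, -28.6, -14.3]
force: [-0.4, 0.5, -0.3]
opening: 0.0879
gripper_force: 0.0
```

```bash
python3 - <<'E'
from t import *
o=st();body(o,[.497,-.0925,.130],B0(32,25))
E
```

```text
t18.62 pos [ 470.4 -105.6  168.8] ori [-151.18  -28.56  -14.3 ] F [-0.4  0.5 -0.3] op87.9 gf0.0 q [-19.   1. -29. -47. -45. 133.]
shift cm [0.12 0.48 4.86] rot [-0.25  0.33  0.31]
```

{"name": "play_rows", "arguments": {"plan": [[0.1,0.45,1,0,0.3,0.3],[0,0,1.5,0,0,0],[0,0,1.5,0,0,0],[0,0,0.8,0,0,0],[0,0,0,0,0,0],[0,0,0,0,0,0]]}}

```text
clock: 19.12
tool_pos: [0.4969, -0.0933, 0.1313]
orientation: [-150.9, -28.8, -14.8]
force: [0.2, 0.0, -0.4]
opening: 0.0878
gripper_force: 0.0
```

{"name": "play_rows", "arguments": {"plan": [[0,0,0,0,0,0],[0,0,0,0,0,0],[0,0,0,0,0,0],[0,0,0,0,0,0],[0,0,0,0,0,0],[0,0,0,0,0,0],[0,0,0,0,0,0],[0,0,0,0,0,0],[0,0,0,0,0,0],[0,0,0,0,0,0],[0,0,0,0,0,0],[0,0,0,0,0,0]], "grip": 1.5}}

```text
clock: 20.12
tool_pos: [0.497, -0.0943, 0.1306]
orientation: [-151.0, -28.8, -14.9]
force: [-0.4, -4.0, -2.2]
opening: 0.0236
gripper_force: 30.0
```

```bash
python3 - <<'E'
from t import *
o=st()
for c in('scene','top'):
    snapshot(c)
    for t in ('handle','mould'):
        for v in spot_point(c,t)[:3]: print(c,t,np.round(v['position'],4),round(v['score'],2))
E
```

```text
t20.12 pos [497.  -94.3 130.6] ori [-151.01  -28.77  -14.95] F [-0.4 -4.  -2.2] op23.6 gf30.0 q [-18.   7. -29. -52. -40. 137.]
scene handle [ 0.7394 -0.2284 -0.0017] 0.45
scene handle [ 0.5011 -0.0901  0.1247] 0.36
scene mould [ 0.4556  0.4813 -0.0029] 0.95
scene mould [ 0.6793 -0.053   0.0894] 0.93
scene mould [ 5.904e-01  1.870e-01 -4.000e-04] 0.87
top handle [ 0.501  -0.0885  0.1297] 0.43
top handle [ 0.662   0.4324 -0.0024] 0.35
top mould [ 0.6801 -0.0526  0.0827] 0.81
top mould [0.3107 0.3661 0.0008] 0.74
top mould [0.4588 0.4786 0.0013] 0.71
```

```bash
cat > c.py <<'E'
from t import *
def rows(a0,steps,pos=None,yc=-.0522,zc=.112,rad=.045,x=.497):
    o=get_obs();A=r('xyz',o['orientation']);P=lambda a:np.array([x,yc-rad*np.sin(np.radians(a)),zc+rad*np.cos(np.radians(a))])
    a=a0;prev=P(a0) if pos is None else np.array(pos)
    for s in steps:
        a+=s;q=P(a);print(np.round(A.inv().apply(q-prev)*100,2).tolist(),a);prev=q
E
python3 -c "
from c import *
rows(66,[6,10,14,15,15,14,10,6])"
```

```text
[-0.17, 0.34, 0.28] 72
[-0.33, 0.48, 0.52] 82
[-0.52, 0.48, 0.83] 96
[-0.61, 0.24, 0.97] 111
[-0.62, -0.07, 0.99] 126
[-0.56, -0.34, 0.88] 140
[-0.36, -0.39, 0.58] 150
[-0.2, -0.29, 0.31] 156
```

{"name": "play_rows", "arguments": {"plan": [[-0.17,0.34,0.28,0,0,0],[-0.33,0.48,0.52,0,0,0],[-0.52,0.48,0.83,0,0,0],[-0.61,0.24,0.97,0,0,0],[-0.62,-0.07,0.99,0,0,0],[-0.56,-0.34,0.88,0,0,0],[-0.36,-0.39,0.58,0,0,0],[-0.2,-0.29,0.31,0,0,0],[0,0,0,0,0,0]]}}

```text
clock: 21.17
tool_pos: [0.4976, -0.0677, 0.0731]
orientation: [-150.6, -28.8, -15.0]
force: [-2.3, 6.7, 12.7]
opening: 0.0231
gripper_force: 30.0
```

```bash
python3 - <<'E'
from c import *
o=st();v=(o['tool_pos']-[0,-.0522,.112])*1000;print('r',np.hypot(v[1],v[2]),'a',np.degrees(np.arctan2(-v[1],v[2])))
P=o['tool_pos'];print(snapshot('scene') and [np.round(v['position'],4) for v in spot_point('scene','jaw')[:1]],[np.round(v['position'],4) for v in spot_point('scene','handle')[:1]])
rows(156,[12]+[18]*18+[12],x=P[0])
E
```

```text
t21.17 pos [497.6 -67.7  73.1] ori [-150.59  -28.8   -14.96] F [-2.3  6.7 12.7] op23.1 gf30.0 q [-18.  12. -31. -61. -36. 148.]
r 41.87752672568453 a 158.25225322622106
[array([ 0.6191, -0.0564,  0.0833])] [array([ 0.4045,  0.1658, -0.0015])]
[-0.34, -0.68, 0.55] 168
[-0.35, -1.24, 0.57] 186
[-0.13, -1.38, 0.22] 204
[0.1, -1.4, -0.15] 222
[0.33, -1.27, -0.51] 240
[0.52, -1.02, -0.82] 258
[0.66, -0.67, -1.05] 276
[0.74, -0.26, -1.17] 294
[0.74, 0.18, -1.18] 312
[0.67, 0.61, -1.08] 330
[0.54, 0.97, -0.87] 348
[0.35, 1.24, -0.57] 366
[0.13, 1.38, -0.22] 384
[-0.1, 1.4, 0.15] 402
[-0.33, 1.27, 0.51] 420
[-0.52, 1.02, 0.82] 438
[-0.66, 0.67, 1.05] 456
[-0.74, 0.26, 1.17] 474
[-0.74, -0.18, 1.18] 492
[-0.46, -0.36, 0.74] 504
```

{"name": "play_rows", "arguments": {"plan": [[-0.34,-0.68,0.55,0,0,0],[-0.35,-1.24,0.57,0,0,0],[-0.13,-1.38,0.22,0,0,0],[0.1,-1.4,-0.15,0,0,0],[0.33,-1.27,-0.51,0,0,0],[0.52,-1.02,-0.82,0,0,0],[0.66,-0.67,-1.05,0,0,0],[0.74,-0.26,-1.17,0,0,0],[0,0,0,0,0,0]]}}

```text
clock: 22.07
tool_pos: [0.4983, -0.0105, 0.1332]
orientation: [-150.9, -28.9, -14.9]
force: [0.6, -2.4, 4.7]
opening: 0.0235
gripper_force: 30.0
```

```bash
python3 - <<'E'
from c import *
o=st();v=(o['tool_pos']-[0,-.0522,.112])*1000;print('r',np.hypot(v[1],v[2]),'a',np.degrees(np.arctan2(-v[1],v[2])))
print((B:=r('xyz',o['orientation'])).inv().apply(np.array([.497,-.0522-.045*np.sin(np.radians(294)),.112+.045*np.cos(np.radians(294))])-o['tool_pos'])*100)
s=snapshot('scene');cv2.imwrite('pics/s6.png',cv2.resize(s['frame'][150:290,220:370,::-1],None,fx=4,fy=4))
E
```

```text
t22.07 pos [498.3 -10.5 133.2] ori [-150.89  -28.95  -14.87] F [ 0.6 -2.4  4.7] op23.5 gf30.0 q [ -4.   3. -33. -51. -31. 126.]
r 46.73908848645444 a -63.05925519286588
[-0.23868568  0.17227469  0.12873657]
```

View pics/s6.png

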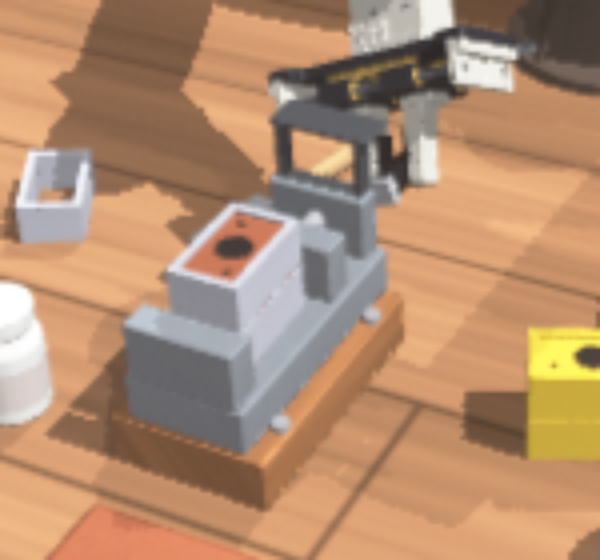

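The crop shows the mould upright on the bed, the sliding jaw advancing behind it at (325,265), and the gripper still on the crank grip at about (400,165). I'll keep turning.

{"name": "play_rows", "arguments": {"plan": [[0.64,0.23,-1.13,0,0,0],[0.67,0.61,-1.08,0,0,0],[0.54,0.97,-0.87,0,0,0],[0.35,1.24,-0.57,0,0,0],[0.13,1.38,-0.22,0,0,0],[-0.1,1.4,0.15,0,0,0],[-0.33,1.27,0.51,0,0,0],[-0.52,1.02,0.82,0,0,0],[-0.66,0.67,1.05,0,0,0],[-0.74,0.26,1.17,0,0,0],[-0.74,-0.18,1.18,0,0,0],[0,0,0,0,0,0]]}}

```text
clock: 23.12
tool_pos: [0.4972, -0.0818, 0.0811]
orientation: [-150.4, -28.7, -15.2]
force: [5.9, 12.3, 5.3]
opening: 0.0233
gripper_force: 29.9
```

```bash
cat > chk.py <<'E'
from c import *
import sys
a=float(sys.argv[1])
o=st();v=(o['tool_pos']-[0,-.0522,.112])*1000;print('r',np.hypot(v[1],v[2]),'a',np.degrees(np.arctan2(-v[1],v[2]))%360)
e=np.array([.497,-.0522-.045*np.sin(np.radians(a)),.112+.045*np.cos(np.radians(a))])-o['tool_pos']
print('corr',(r('xyz',o['orientation']).inv().apply(e)*100).round(2))
for c in('scene','top'):
    snapshot(c)
    for t in('jaw','mould'):
        P=[np.round(v['position'],4) for v in spot_point(c,t) if abs(v['position'][1]+.053)<.03]
        print(c,t,P[:1])
E
python3 chk.py 492
```

```text
t23.12 pos [497.2 -81.8  81.1] ori [-150.4   -28.66  -15.16] F [ 5.9 12.3  5.3] op23.3 gf29.9 q [-20.  12. -30. -59. -38. 147.]
r 42.83186959632614 a 136.237456963002
corr [ 0.11  0.31 -0.21]
scene jaw [array([ 0.6313, -0.0552,  0.0875])]
scene mould [array([ 0.684 , -0.0505,  0.0929])]
top jaw [array([ 0.54  , -0.0482,  0.1885])]
top mould [array([ 0.6857, -0.0514,  0.0834])]
```

```bash
sed -i 's/zc=.112/zc=.115/' c.py; sed -i 's/\.112/.115/g' chk.py; python3 -c "
from c import *
rows(0,[139+11]+[18]*8+[12]*12,pos=get_obs()['tool_pos'])"
```

```text
[-0.48, -0.46, 0.73] 150
[-0.54, -0.97, 0.87] 168
[-0.36, -1.24, 0.57] 186
[-0.13, -1.38, 0.22] 204
[0.1, -1.4, -0.15] 222
[0.32, -1.27, -0.51] 240
[0.52, -1.02, -0.82] 258
[0.66, -0.67, -1.05] 276
[0.74, -0.26, -1.17] 294
[0.5, 0.07, -0.79] 306
[0.48, 0.27, -0.76] 318
[0.44, 0.45, -0.7] 330
[0.38, 0.61, -0.61] 342
[0.3, 0.75, -0.49] 354
[0.21, 0.85, -0.34] 366
[0.12, 0.91, -0.19] 378
[0.01, 0.94, -0.02] 390
[-0.09, 0.93, 0.14] 402
[-0.19, 0.87, 0.3] 414
[-0.28, 0.78, 0.45] 426
[-0.36, 0.65, 0.58] 438
```

{"name": "play_rows", "arguments": {"plan": [[-0.48,-0.46,0.73,0,0,0],[-0.54,-0.97,0.87,0,0,0],[-0.36,-1.24,0.57,0,0,0],[-0.13,-1.38,0.22,0,0,0],[0.1,-1.4,-0.15,0,0,0],[0,0,0,0,0,0]]}}

```text
clock: 23.92
tool_pos: [0.4976, -0.023, 0.0807]
orientation: [-150.8, -28.7, -15.1]
force: [14.6, 7.1, -16.0]
opening: 0.0232
gripper_force: 29.9
```

```bash
python3 chk.py 222
```

```text
t23.92 pos [497.6 -23.   80.7] ori [-150.77  -28.74  -15.09] F [ 14.6   7.1 -16. ] op23.2 gf29.9 q [-11.  10. -33. -61. -31. 142.]
r 45.01885166966327 a 220.43006535454234
corr [-0.03 -0.12 -0.06]
scene jaw [array([ 0.7334, -0.049 ,  0.0854])]
scene mould [array([ 0.6859, -0.0518,  0.089 ])]
top jaw [array([ 0.6298, -0.052 ,  0.0851])]
top mould [array([ 0.6832, -0.0558,  0.0843])]
```

{"name": "play_rows", "arguments": {"plan": [[0.32,-1.27,-0.51,0,0,0],[0.52,-1.02,-0.82,0,0,0],[0.66,-0.67,-1.05,0,0,0],[0.74,-0.26,-1.17,0,0,0],[0,0,0,0,0,0]]}}

```text
clock: 24.63
tool_pos: [0.498, -0.0117, 0.135]
orientation: [-150.7, -28.9, -14.9]
force: [2.3, 6.8, 8.6]
opening: 0.0234
gripper_force: 30.0
```

```bash
python3 chk.py 294
```

```text
t24.63 pos [498.  -11.7 135. ] ori [-150.69  -28.88  -14.93] F [2.3 6.8 8.6] op23.4 gf30.0 q [ -4.   2. -33. -51. -31. 126.]
r 45.10890899306526 a 296.25697481238035
corr [-0.18  0.01  0.1 ]
scene jaw [array([ 0.6369, -0.055 ,  0.0833])]
scene mould [array([ 0.6824, -0.0515,  0.0926])]
top jaw [array([ 0.6334, -0.0546,  0.0867])]
top mould [array([ 0.686 , -0.0534,  0.0826])]
```

{"name": "play_rows", "arguments": {"plan": [[0.45,0.07,-0.74,0,0,0],[0.48,0.27,-0.76,0,0,0],[0.44,0.45,-0.7,0,0,0],[0.38,0.61,-0.61,0,0,0],[0,0,0,0,0,0]]}}

```text
clock: 25.35
tool_pos: [0.4977, -0.0397, 0.1579]
orientation: [-150.7, -28.8, -15.0]
force: [-1.6, 5.5, 13.6]
opening: 0.0235
gripper_force: 30.0
```

{"name": "play_rows", "arguments": {"plan": [[0.3,0.75,-0.49,0,0,0],[0.21,0.85,-0.34,0,0,0],[0.12,0.91,-0.19,0,0,0],[0,0,0,0,0,0]]}}

```text
clock: 25.68
tool_pos: [0.4973, -0.0651, 0.1577]
orientation: [-150.4, -28.7, -15.1]
force: [2.4, 16.7, 11.6]
opening: 0.0234
gripper_force: 30.0
```

{"name": "play_rows", "arguments": {"plan": [[0.01,0.94,-0.02,0,0,0],[-0.09,0.93,0.14,0,0,0],[0,0,0,0,0,0]]}}

```text
clock: 25.93
tool_pos: [0.4972, -0.077, 0.1497]
orientation: [-149.9, -28.6, -15.1]
force: [-0.4, 32.1, 23.8]
opening: 0.0229
gripper_force: 30.0
```

```bash
python3 chk.py 402
```

```text
t25.93 pos [497.2 -77.  149.7] ori [-149.92  -28.63  -15.06] F [-0.4 32.1 23.8] op22.9 gf30.0 q [-16.   4. -29. -51. -41. 133.]
r 42.63035828729759 a 35.51091896775299
corr [ 0.04  0.54 -0.12]
scene jaw [array([ 0.6396, -0.0578,  0.0844])]
scene mould [array([ 0.685 , -0.05  ,  0.0923])]
top jaw [array([ 0.6369, -0.0538,  0.0864])]
top mould [array([ 0.6868, -0.0564,  0.0873])]
```

{"name": "play_rows", "arguments": {"plan": [[-0.08,0.3,0.12,0,0,0],[0,0,0,0,0,0],[0,0,0,0,0,0]]}}

```text
clock: 26.48
tool_pos: [0.4971, -0.0771, 0.1479]
orientation: [-149.8, -28.6, -15.0]
force: [0.3, 37.6, 25.5]
opening: 0.0233
gripper_force: 30.0
```

{"name": "play_rows", "arguments": {"plan": [[-0.15,0.3,0.2,0,0,0],[-0.1,0.2,0.15,0,0,0],[0,0,0,0,0,0],[0,0,0,0,0,0]]}}

```text
clock: 26.82
tool_pos: [0.497, -0.0778, 0.142]
orientation: [-149.6, -28.6, -15.1]
force: [4.6, 45.7, 25.2]
opening: 0.0233
gripper_force: 30.0
```

```bash
python3 chk.py 402
```

```text
t26.82 pos [497.  -77.8 142. ] ori [-149.58  -28.58  -15.07] F [ 4.6 45.7 25.2] op23.3 gf30.0 q [-17.   5. -29. -52. -41. 135.]
r 37.211461368710374 a 43.403149293348584
corr [ 0.41  0.12 -0.66]
scene jaw [array([ 0.6418, -0.0564,  0.0837])]
scene mould []
top jaw [array([ 0.6369, -0.0527,  0.0845])]
top mould [array([ 0.6876, -0.0553,  0.0843])]
```

{"name": "play_rows", "arguments": {"plan": [[0,-0.25,0,0,0,0],[0,-0.2,0,0,0,0],[0,0,0,0,0,0]]}}

```text
clock: 27.37
tool_pos: [0.4971, -0.0757, 0.1436]
orientation: [-149.8, -28.6, -15.0]
force: [4.0, 37.0, 21.8]
opening: 0.0233
gripper_force: 30.0
```

{"name": "play_rows", "arguments": {"plan": [[0,0,0,0,0,0],[0,0,0,0,0,0],[0,0,0,0,0,0],[0,0,0,0,0,0],[0,0,0,0,0,0],[0,0,0,0,0,0],[0,0,0,0,0,0],[0,0,0,0,0,0]], "grip": 7}}

```text
clock: 28.03
tool_pos: [0.4973, -0.0815, 0.1418]
orientation: [-150.4, -28.8, -15.1]
force: [5.7, 14.5, 6.5]
opening: 0.0684
gripper_force: 7.7
```

{"name": "play_rows", "arguments": {"plan": [[0,0,-1,0,0,0],[0,0,-2,0,0,0],[0,0,-3,0,0,0],[0,0,-3,0,0,0],[0,0,-3,0,0,0],[0,0,-1,0,0,0],[0,0,0,0,0,0],[0,0,0,0,0,0]]}}

```text
clock: 28.7
tool_pos: [0.4268, -0.1322, 0.2399]
orientation: [-150.8, -28.8, -15.0]
force: [-0.2, 0.2, 0.0]
opening: 0.07
gripper_force: 0.0
```

```bash
python3 chk.py 402; python3 - <<'E'
from h import *
s=snapshot('scene');w=snapshot('wrist')
print([np.round(v['position'],4) for v in spot_point('wrist','handle')[:1]])
im=np.zeros((560,800,3),np.uint8);im[:420,:450]=cv2.resize(s['frame'][150:290,220:370,::-1],(450,420))
im[310:529,450:800]=cv2.resize(w['frame'][:,:,::-1],(350,219));cv2.imwrite('pics/f7.png',im)
E
```

```text
t28.70 pos [ 426.8 -132.2  239.9] ori [-150.84  -28.77  -15.03] F [-0.2  0.2  0. ] op70.0 gf0.0 q [-24.  -6. -27. -42. -55. 128.]
r 148.36894030499866 a 32.650791330323116
corr [ 0.4  -0.61 12.54]
scene jaw [array([ 0.6425, -0.0579,  0.0818])]
scene mould [array([ 0.6863, -0.051 ,  0.0922])]
top jaw [array([ 0.6378, -0.0527,  0.0863])]
top mould [array([ 0.6876, -0.0561,  0.0872])]
[array([ 0.502 , -0.0536,  0.1565])]
```

View pics/f7.png

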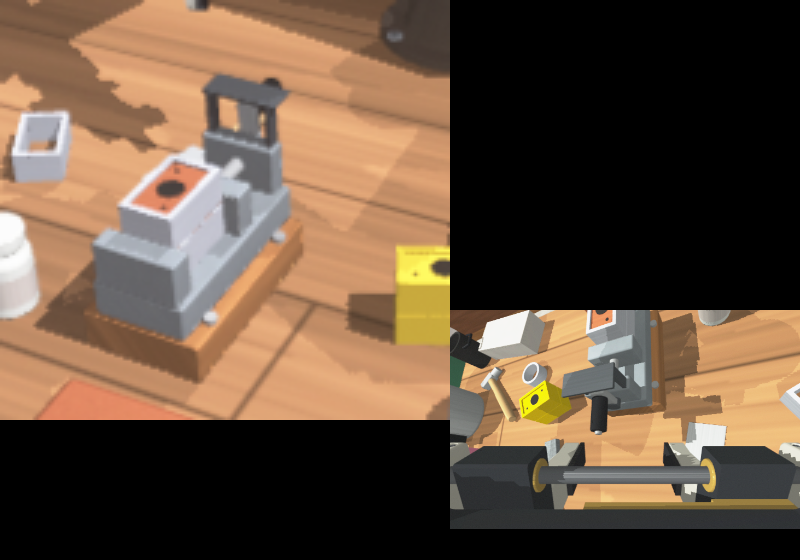

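The grip now shows at the top of its circle, at scene (270,85) and wrist (598,415), so it sprang back about 30° when I let go under load. I'll regrasp, re-tighten, and ease the load off before opening.

```bash
python3 - <<'E'
from t import *
for c in('wrist','top','scene'):
    snapshot(c); print(c,[(np.round(v['position'],4),round(v['score'],2)) for v in spot_point(c,'handle')[:1]])
o=st();zt=r('xyz',B0(32,25)).apply([0,0,1]);H=np.array([.497,-.0545,.1575])
body(o,H-.06*zt,B0(32,25));body(o,H,B0(32,25))
E
```

```text
wrist [(array([ 0.5011, -0.0518,  0.1566]), 0.68)]
top [(array([ 0.5027, -0.0535,  0.1564]), 0.66)]
scene [(array([ 0.4985, -0.0514,  0.1553]), 0.55)]
t29.45 pos [ 426.8 -132.6  240.5] ori [-150.93  -28.76  -14.94] F [-0.1  0.2 -0.7] op69.8 gf0.0 q [-24.  -6. -27. -42. -55. 128.]
shift cm [ 0.2  -3.54  6.91] rot [-0.2  -0.12 -0.08]
shift cm [ 0.19 -3.52 12.91] rot [-0.2  -0.12 -0.08]
```

{"name": "play_rows", "arguments": {"plan": [[0.1,-1.8,1,0,0,0],[0.1,-1.9,2,0,0,0],[0,0,3,0,0,0],[0,0,3,0,0,0],[0,0,2,0,0,0],[0,0,1.3,0,0,0],[0,0,0.6,0,0,0],[0,0,0,0,0,0],[0,0,0,0,0,0]], "grip": 7}}

```text
clock: 30.2
tool_pos: [0.497, -0.0534, 0.1586]
orientation: [-150.9, -28.8, -14.9]
force: [0.2, 0.3, 0.7]
opening: 0.0701
gripper_force: 0.0
```

{"name": "play_rows", "arguments": {"plan": [[0,0,0,0,0,0],[0,0,0,0,0,0],[0,0,0,0,0,0],[0,0,0,0,0,0],[0,0,0,0,0,0],[0,0,0,0,0,0],[0,0,0,0,0,0],[0,0,0,0,0,0],[0,0,0,0,0,0],[0,0,0,0,0,0]], "grip": 1.5}}

```text
clock: 31.03
tool_pos: [0.497, -0.0531, 0.1583]
orientation: [-150.9, -28.8, -14.9]
force: [-1.0, -1.3, 0.0]
opening: 0.0234
gripper_force: 30.0
```

{"name": "play_rows", "arguments": {"plan": [[0.05,0.22,-0.08,0,0,0],[0.05,0.22,-0.07,0,0,0],[0,0,0,0,0,0],[0,0,0,0,0,0]]}}

```text
clock: 31.37
tool_pos: [0.4969, -0.0556, 0.1581]
orientation: [-150.7, -28.6, -15.0]
force: [2.4, 9.7, -0.1]
opening: 0.0234
gripper_force: 30.0
```

{"name": "play_rows", "arguments": {"plan": [[0.04,0.23,-0.05,0,0,0],[0.03,0.23,-0.05,0,0,0],[0,0,0,0,0,0],[0,0,0,0,0,0]]}}

```text
clock: 31.7
tool_pos: [0.4969, -0.0589, 0.1576]
orientation: [-150.6, -28.6, -15.0]
force: [0.9, 15.1, 3.6]
opening: 0.0236
gripper_force: 30.0
```

{"name": "play_rows", "arguments": {"plan": [[0.03,0.23,-0.05,0,0,0],[0.02,0.23,-0.03,0,0,0],[0,0,0,0,0,0],[0,0,0,0,0,0]]}}

```text
clock: 32.03
tool_pos: [0.4968, -0.0623, 0.1568]
orientation: [-150.4, -28.6, -15.0]
force: [1.1, 19.1, 7.0]
opening: 0.023
gripper_force: 30.0
```

{"name": "play_rows", "arguments": {"plan": [[0,0.3,0,0,0,0],[-0.03,0.3,0.05,0,0,0],[-0.05,0.3,0.08,0,0,0],[-0.08,0.3,0.1,0,0,0],[-0.1,0.3,0.13,0,0,0],[0,0,0,0,0,0],[0,0,0,0,0,0]]}}

```text
clock: 32.62
tool_pos: [0.4967, -0.0713, 0.1486]
orientation: [-150.1, -28.6, -14.9]
force: [-7.3, 27.4, 27.6]
opening: 0.0234
gripper_force: 30.0
```

{"name": "play_rows", "arguments": {"plan": [[0.05,-0.3,-0.05,0,0,0],[0.04,-0.3,-0.05,0,0,0],[0,0,0,0,0,0],[0,0,0,0,0,0]]}}

```text
clock: 32.95
tool_pos: [0.4967, -0.0673, 0.1508]
orientation: [-150.3, -28.6, -14.9]
force: [0.5, 24.8, 11.6]
opening: 0.0236
gripper_force: 30.0
```

{"name": "play_rows", "arguments": {"plan": [[0,-0.3,0,0,0,0],[0,-0.3,0.03,0,0,0],[0,0,0,0,0,0],[0,0,0,0,0,0]]}}

```text
clock: 33.28
tool_pos: [0.4967, -0.0632, 0.1524]
orientation: [-150.4, -28.6, -14.9]
force: [0.5, 19.6, 5.3]
opening: 0.0234
gripper_force: 30.0
```

{"name": "play_rows", "arguments": {"plan": [[0,0.35,0,0,0,0],[-0.03,0.35,0,0,0,0],[-0.05,0.35,0,0,0,0],[-0.08,0.3,0,0,0,0],[-0.1,0.3,0,0,0,0],[0,0.3,0,0,0,0],[0,0,0,0,0,0]]}}

```text
clock: 33.87
tool_pos: [0.4965, -0.0758, 0.146]
orientation: [-149.8, -28.7, -15.0]
force: [2.5, 39.6, 24.2]
opening: 0.0233
gripper_force: 30.0
```

```bash
python3 - <<'E'
from t import *
o=st()
for c in('wrist','top','scene'):
  s=snapshot(c); print(c,[(np.round(v['position'],4),round(v['score'],2)) for v in spot_point(c,'handle')[:2]])
  for a in(0,34): print(a,proj(s,[.480,-.0522-.045*np.sin(np.radians(a)),.112+.045*np.cos(np.radians(a))]).round(0),proj(s,[.528,-.0522-.025*np.sin(np.radians(a)),.112+.025*np.cos(np.radians(a))]).round(0))
  if c!='wrist':
    u,v=proj(s,[.50,-.06,.15]).astype(int);i=cv2.resize(s['frame'][v-35:v+35,u-35:u+35,::-1],(400,400));print(c,u,v)
    try: im=np.hstack([im,i])
    except NameError: im=i
cv2.imwrite('pics/p8.png',im)
E
```

```text
t33.87 pos [496.5 -75.8 146. ] ori [-149.84  -28.69  -15.01] F [ 2.5 39.6 24.2] op23.3 gf30.0 q [-16.   5. -29. -51. -41. 134.]
wrist [(array([ 0.501 , -0.0755,  0.1489]), 0.8), (array([0.7045, 0.277 , 0.0072]), 0.61)]
0 [259. 318.] [287. 217.]
34 [320. 319.] [315. 217.]
top [(array([ 0.5012, -0.0745,  0.1495]), 0.38)]
0 [332. 218.] [332. 204.]
34 [340. 219.] [336. 204.]
top 334 212
scene []
0 [311. 179.] [304. 191.]
34 [304. 179.] [300. 191.]
scene 305 183
```

View pics/p8.png

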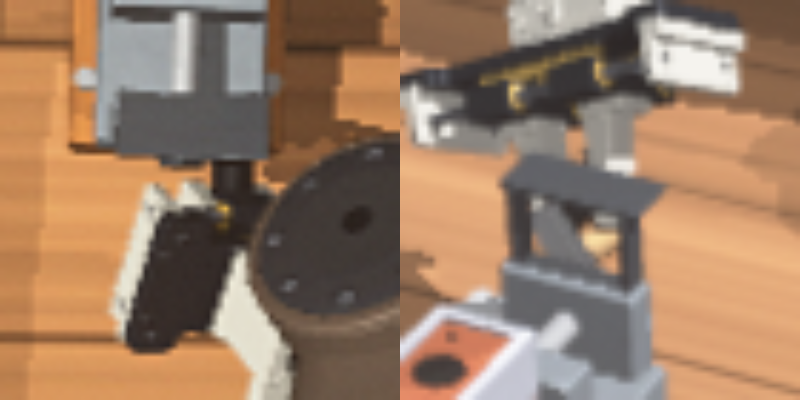

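The grip tracks the tool, so the crank yields elastically: the clamp acts like a spring of roughly 1 N/deg, and releasing under load lets it spring back. I'll ease it back slowly, find where the load vanishes, and open there.

{"name": "play_rows", "arguments": {"plan": [[0.05,-0.3,0,0,0,0],[0.05,-0.3,0,0,0,0],[0.04,-0.3,0,0,0,0],[0.03,-0.3,0,0,0,0],[0,-0.3,0,0,0,0],[0,-0.25,0,0,0,0],[0,0,0,0,0,0],[0,0,0,0,0,0]]}}

```text
clock: 34.83
tool_pos: [0.4967, -0.0645, 0.1519]
orientation: [-150.4, -28.7, -14.9]
force: [2.3, 22.5, 9.2]
opening: 0.0233
gripper_force: 30.0
```

{"name": "play_rows", "arguments": {"plan": [[-0.02,-0.15,0.03,0,0,0],[-0.02,-0.15,0.03,0,0,0],[0,0,0,0,0,0],[0,0,0,0,0,0]]}}

```text
clock: 35.17
tool_pos: [0.4967, -0.0628, 0.1524]
orientation: [-150.5, -28.7, -14.9]
force: [1.0, 15.6, 8.4]
opening: 0.0234
gripper_force: 30.0
```

{"name": "play_rows", "arguments": {"plan": [[-0.02,-0.15,0.03,0,0,0],[-0.02,-0.15,0.03,0,0,0],[0,0,0,0,0,0],[0,0,0,0,0,0]]}}

```text
clock: 35.5
tool_pos: [0.4968, -0.0606, 0.153]
orientation: [-150.6, -28.7, -14.9]
force: [-1.2, 13.6, 8.5]
opening: 0.0236
gripper_force: 30.0
```

{"name": "play_rows", "arguments": {"plan": [[-0.02,-0.15,-0.05,0,0,0],[-0.02,-0.15,-0.05,0,0,0],[0,0,0,0,0,0],[0,0,0,0,0,0]]}}

```text
clock: 35.83
tool_pos: [0.4966, -0.0587, 0.1537]
orientation: [-150.6, -28.7, -15.0]
force: [11.4, 12.6, -8.0]
opening: 0.0239
gripper_force: 30.0
```

{"name": "play_rows", "arguments": {"plan": [[-0.02,-0.15,-0.05,0,0,0],[-0.02,-0.15,-0.05,0,0,0],[0,0,0,0,0,0],[0,0,0,0,0,0]]}}

```text
clock: 36.17
tool_pos: [0.4963, -0.0569, 0.1545]
orientation: [-150.7, -28.7, -15.1]
force: [23.9, 12.0, -23.5]
opening: 0.0234
gripper_force: 30.0
```

{"name": "play_rows", "arguments": {"plan": [[-0.02,-0.15,-0.05,0,0,0],[-0.02,-0.15,-0.05,0,0,0],[0,0,0,0,0,0],[0,0,0,0,0,0]]}}

```text
clock: 36.5
tool_pos: [0.4956, -0.0555, 0.1561]
orientation: [-150.8, -28.7, -15.1]
force: [25.7, 8.5, -27.5]
opening: 0.0232
gripper_force: 30.0
```

{"name": "play_rows", "arguments": {"plan": [[-0.02,-0.1,0.05,0,0,0],[-0.02,-0.1,0.05,0,0,0],[0,0,0.05,0,0,0],[0,0,0,0,0,0]]}}

```text
clock: 36.83
tool_pos: [0.4957, -0.0539, 0.156]
orientation: [-150.9, -28.8, -15.0]
force: [17.5, 3.8, -19.0]
opening: 0.0232
gripper_force: 30.0
```

{"name": "play_rows", "arguments": {"plan": [[0,0,0,0,0,0],[0,0,0,0,0,0],[0,0,0,0,0,0],[0,0,0,0,0,0],[0,0,0,0,0,0],[0,0,0,0,0,0],[0,0,0,0,0,0],[0,0,0,0,0,0]], "grip": 7}}

```text
clock: 37.5
tool_pos: [0.4942, -0.0541, 0.1569]
orientation: [-150.9, -28.8, -14.9]
force: [-0.3, -0.3, -0.4]
opening: 0.068
gripper_force: 0.0
```

```bash
python3 - <<'E'
from t import *
o=st()
for c in('wrist','wrist','wrist','top','top'):
  s=snapshot(c); print(c,[(np.round(v['position'],4),round(v['score'],2)) for v in spot_point(c,'handle')[:1]])
for c in ('scene','top')*3:
  s=snapshot(c)
  for t in('jaw','fixed_jaw','mould'):
    P=[np.round(v['position'][:2],4) for v in spot_point(c,t) if abs(v['position'][1]+.053)<.03 and .6<v['position'][0]<.75]
    print(c,t,P[:1])
E
```

```text
t37.50 pos [494.2 -54.1 156.9] ori [-150.93  -28.77  -14.94] F [-0.3 -0.3 -0.4] op68.0 gf0.0 q [-10.   1. -31. -48. -37. 127.]
wrist [(array([ 0.5027, -0.0521,  0.1554]), 0.63)]
wrist [(array([ 0.5024, -0.0546,  0.1555]), 0.74)]
wrist [(array([ 0.4995, -0.0517,  0.1577]), 0.94)]
top [(array([ 0.5056, -0.0521,  0.1613]), 0.39)]
top [(array([ 0.5017, -0.0528,  0.1574]), 0.49)]
scene jaw [array([ 0.641 , -0.0568])]
scene fixed_jaw [array([ 0.735 , -0.0484])]
scene mould [array([ 0.689, -0.052])]
top jaw [array([ 0.6362, -0.056 ])]
top fixed_jaw [array([ 0.7376, -0.0558])]
top mould [array([ 0.6881, -0.0513])]
scene jaw [array([ 0.6386, -0.057 ])]
scene fixed_jaw [array([ 0.7345, -0.0515])]
scene mould [array([ 0.6878, -0.0519])]
top jaw [array([ 0.6384, -0.0567])]
top fixed_jaw [array([ 0.7359, -0.0538])]
top mould [array([ 0.6875, -0.054 ])]
scene jaw [array([ 0.641 , -0.0556])]
scene fixed_jaw [array([ 0.7333, -0.0499])]
scene mould [array([ 0.6893, -0.0499])]
top jaw [array([ 0.6375, -0.0514])]
top fixed_jaw [array([ 0.7348, -0.0543])]
top mould [array([ 0.6882, -0.0508])]
```

{"name": "play_rows", "arguments": {"plan": [[0,0,-1,0,0,0],[0,0,-2,0,0,0],[0,0,-3,0,0,0],[0,0,-3,0,0,0],[0,0,-3,0,0,0],[0,0,-1,0,0,0],[0,0,0,0,0,0],[0,0,0,0,0,0]]}}

```text
clock: 39.87
tool_pos: [0.425, -0.1012, 0.2569]
orientation: [-150.9, -28.8, -15.0]
force: [-0.2, 0.2, 0.7]
opening: 0.0699
gripper_force: 0.0
```

```bash
python3 - <<'E'
from t import *
o=st()
s=snapshot('top');w=snapshot('wrist');print([np.round(v['position'],4) for v in spot_point('wrist','handle')[:1]])
im=np.zeros((600,800,3),np.uint8);im[:,:396]=cv2.resize(s['frame'][125:225,300:366,::-1],(396,600),interpolation=cv2.INTER_CUBIC)
i=w['frame'][:250,:,::-1];im[:156,396:796]=cv2.resize(i,(400,156));cv2.imwrite('pics/f9.png',im)
E
```

```text
t39.87 pos [ 425.  -101.2  256.9] ori [-150.92  -28.85  -15.02] F [-0.2  0.2  0.7] op69.9 gf0.0 q [-18. -11. -28. -40. -52. 120.]
[array([ 0.5016, -0.0505,  0.1565])]
```

View pics/f9.png

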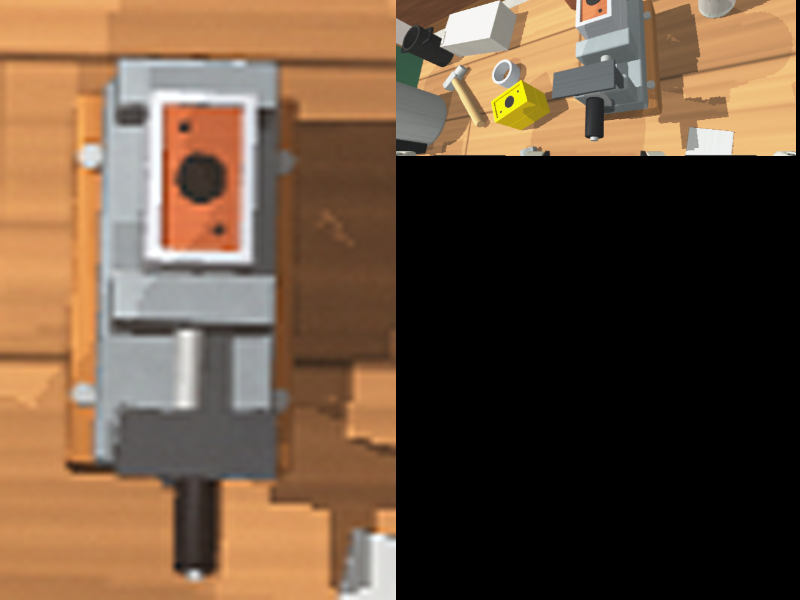

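```bash
python3 - <<'E'
from h import *
s=snapshot('top');g=lambda x,y:(300+x/6-.5,125+y/6-.5)
print('jaw',ray(s,g(195,272),.133),'mould rear',ray(s,g(195,266),.163),'mould front',ray(s,g(195,93),.163),'L,R',ray(s,g(145,180),.163)[1],ray(s,g(257,180),.163)[1],'jaw L,R',ray(s,g(112,300),.133)[1],ray(s,g(276,300),.133)[1])
w=snapshot('wrist');f=w['frame'][:200,280:480,::-1]
i=cv2.resize(cv2.cvtColor(f,cv2.COLOR_BGR2GRAY),None,fx=1,fy=1)
E
```

```text
jaw [ 0.64125103 -0.05254807  0.133     ] mould rear [ 0.63889683 -0.05043185  0.163     ] mould front [ 0.73344399 -0.04975584  0.163     ] L,R -0.02324602802066321 -0.08343607111386221 jaw L,R -0.007330078764987091 -0.0969799277502224
```

```bash
python3 -c "
from plant import *
print(close_job())"
```

```text
the job is handed in; nothing more can be done
None
```

The job is handed in at about 40 s: the mould stands upright on the bed, midway along the jaws to about 1 mm, between both jaws and released. I cranked until about 45–50 N of resistance at the grip, but the crank sprang back about 30° each time I let go. The camera shows both jaws still touching the mould (good to 1–2 mm), though I could not measure how tight the final clamp is.

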